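Air-dry the breakfast beakers

TASK

Dry the next load of breakfast beakers: move the dry purple and pink ones from the dryer's grille onto the cork mat, stand every washed beaker (green, blue, orange, yellow) on the grille, all mouth down as they are now, and turn the dryer's dial to 3 (the mark with three dots). Only then start the dryer by pushing its recessed start button right in with the stylus and letting it go, and put the stylus back upright in its holder, fully home. Leave the bowl, spoon, basket and cereal carton where they are.

Things in the scene. Friction and masses are not known exactly. Their poses are not given: they have to be found in the camera images.
- dryer: tabletop beaker dryer of white plastic, fixed to the table, 210 mm along its x (front to back), 320 mm along its y, its own z up; origin on the table surface. As seen from the robot its left (+y) part is the low grille tray, its right (-y) part a control console of 110 mm width and 55 mm height (its flat top carries the dial at the back and the start button recess at the front).
- tray (a point): centre of the grille, 20 mm above the table; axes as the dryer's. The grille is a flat square of 200 x 200 mm inside a rim that stands 12 mm above it (rim 5 mm thick). Four steel discs of 54 mm diameter at x = +-48 mm, y = +-48 mm from the centre show a good layout for four beakers, but a beaker may stand anywhere on the grille.
- dial (a joint): the dial's angle in rad, grows clockwise seen from above. Detents (it snaps into them, torque below 0.1 N m) at 0, 0.6, 1.2 and 1.8 rad = numbers 1, 2, 3 and 4, shown by one to four white dots on the blue panel around it; end stops just beyond 1 and 4. It stays where it is left. Number 3 is 1.2 rad.
- dial_top (a point): on the dial's axis, at the top of its grip bar, 88 mm above the table (33 mm above the console top). Black disc 60 mm in diameter, 9 mm high; on it an upright orange grip bar 54 mm long, 12 mm wide, 24 mm high. The white line on one end of the bar is the pointer: at dial angle q the bar points, seen from above, (0.9 - q) rad anticlockwise from the dryer's +x.
- start (a joint): travel of the start button in m: 0 out, 0.005 fully in; it springs back by itself. Needs 1.3 N at first and 4.3 N to be fully in; pushed right in means more than 0.004.
- start_top (a point): centre of the top face of the green start button (17 mm diameter), 47 mm above the table when out; it moves down with the button. The button lies 8 mm below the console top in a round recess of 20 mm diameter with a yellow ring, too narrow for the fingers.
- recess_mouth (a point): centre of the mouth of the start button's recess, on the console top, 55 mm above the table; fixed to the dryer.
- holder: wooden block fixed to the table, 70 x 70 mm, 60 mm high, that holds the stylus upright; origin at the centre of its underside.
- holder_mouth (a point): centre of the mouth of the holder's vertical through hole, 16 mm in diameter (chamfered 3 mm), on the block's top, 60 mm above the table.
- stylus: upright stylus, 138 mm long, 60 g: white tip rod 9 mm in diameter and 55 mm long, then a blue flange 32 mm in diameter and 8 mm thick, then a round red handle 22 mm in diameter and 75 mm long. Origin at the end of the tip, z towards the handle. Fully home the flange rests on the block's top, with the tip 5 mm above the table and the handle from 68 to 143 mm above the table.
- stylus_tip (a point): end of the stylus tip (the same point as the stylus origin)
- beaker_green: green plastic beaker, washed, at first mouth down on the table (may be absent), about 70 g, 85 mm high: rim 70 mm in diameter below (lowest 9 mm), tapering to a straight body 55 mm in diameter from 35 mm up to the closed flat top. Origin at the centre of the mouth (its underside as it stands), z up along its axis.
- beaker_blue: blue plastic beaker, washed, at first mouth down on the table (may be absent), about 70 g, 85 mm high: rim 70 mm in diameter below (lowest 9 mm), tapering to a straight body 55 mm in diameter from 35 mm up to the closed flat top. Origin at the centre of the mouth (its underside as it stands), z up along its axis.
- beaker_orange: orange plastic beaker, washed, at first mouth down on the table (may be absent), about 70 g, 85 mm high: rim 70 mm in diameter below (lowest 9 mm), tapering to a straight body 55 mm in diameter from 35 mm up to the closed flat top. Origin at the centre of the mouth (its underside as it stands), z up along its axis.
- beaker_yellow: yellow plastic beaker, washed, at first mouth down on the table (may be absent), about 70 g, 85 mm high: rim 70 mm in diameter below (lowest 9 mm), tapering to a straight body 55 mm in diameter from 35 mm up to the closed flat top. Origin at the centre of the mouth (its underside as it stands), z up along its axis.
- beaker_purple: purple plastic beaker, dry, at first mouth down on the grille (may be absent), about 70 g, 85 mm high: rim 70 mm in diameter below (lowest 9 mm), tapering to a straight body 55 mm in diameter from 35 mm up to the closed flat top. Origin at the centre of the mouth (its underside as it stands), z up along its axis.
- beaker_pink: pink plastic beaker, dry, at first mouth down on the grille (may be absent), about 70 g, 85 mm high: rim 70 mm in diameter below (lowest 9 mm), tapering to a straight body 55 mm in diameter from 35 mm up to the closed flat top. Origin at the centre of the mouth (its underside as it stands), z up along its axis.
- mat: flat cork mat, fixed, 130 mm along its x, 190 mm along its y, as good as level with the table (1 mm); origin at its centre on the table surface; room for the two dry beakers side by side along y
- bowl: blue bowl, 120 mm in diameter, 50 mm high, not to be moved; origin at the centre of its underside
- spoon: spoon lying on the table, not to be moved; origin under its middle
- basket: dark brown slatted basket, 130 x 190 x 65 mm, not to be moved; origin at the centre of its underside
- carton: orange cereal carton standing up, 60 x 170 x 240 mm, not to be moved; origin at the centre of its underside
Not all that is in view belongs to the job. There is more than one size of the beaker_pink; the job needs the middle-sized.

How it is judged:
By the outcome, as a careful person would: the job done as asked, in the order asked, and still so for the second after the job is handed in, with the robot touching nothing.
Of beaker_green, beaker_blue, beaker_orange, beaker_yellow only 3 to 4 are there at a start; the rules pass over those that are not, and their reading is None.
Of beaker_purple, beaker_pink only 1 to 2 are there at a start; the rules pass over those that are not, and their reading is None.
At some moment in a run one of beaker_green, beaker_blue, beaker_orange, beaker_yellow, beaker_purple, beaker_pink may be knocked a few centimetres aside while the robot is not near it.
It also fails if it takes over 210 s, if anything falls off the work surface, if the arm or the gripper's body presses on something with over 40 N, if the wrist force passes 120 N, or if a joint passes its speed limit or range.

ROBOT

A 7-joint arm with a two-finger parallel gripper is mounted at the origin on the work surface. World frame = base frame: x ahead of the robot, y to its left, z up, the work surface at z = 0. Lengths are in mm, angles in rad, forces in N, time in s.
With the tool pointing down it reaches from about 425 to 800 mm from the base axis. Payload 8.3 kg.
Tool frame: the origin (TCP) lies midway between the tips of the shut fingers; the grasp point (between the pads) lies behind it (hold_point_z is the z of the grasp point in the tool frame, in mm); z points along the fingers, y is the direction in which the jaws open and shut (so a half turn about z gives the same grasp; the last joint's range is limited). The gripper opens to 85 mm and grips with 20 to 120 N. Pads are 22 mm wide; open, the fingers measure 114 mm over their backs; the gripper's body (76 mm by 85 mm) begins 54 mm behind the grasp point. The pads swing forward as they close: fully open they stand 13 mm farther back than shut.
Start: joints at [1.222, 0.383, 0.016, 1.37, -0.006, 1.388, -0.046], TCP at [176.241, -599.618, 231.279] pointing down, gripper open.
Joint ranges: [-2.95, 2.95], [-0.25, 2.06], [-1.52, 1.56], [0.18, 2.33], [-1.44, 4.58], [0.02, 2.06], [-3.01, 3.01]. Speed limits (rad/s): [2.39, 2.39, 3.01, 3.01, 3.14, 3.14, 3.14].

INTERFACE

Orientations are given as a 3x3 rotation matrix whose columns are the frame's x, y, z axes.
In Python, from cell import * gives the robot as it stands.
- The arm moves only by the tool move_arm, never from a script. Its argument "series" is a list that holds one entry, the list of rows, each a list of 7 numbers: the opening, from 0 (shut) to 1 (fully open), then the shift along the tool's x, y, z in cm, then the turn, a rotation vector about the tool's x, y, z in degrees. A call has 1 to 10 rows; each row is the pose to reach, as a shift and turn from the pose measured when the call began, along the tool's axes at that moment; what a row does not reach only later rows make up. A row lasts 1/10 s, in which the tool goes at most 50 mm and 8.59 degrees, less where a joint would pass 70% of its speed; a pose out of reach is approached as far as the arm can. A call with a gripper value outside its range is refused whole. The fingers move at their own pace and stop on an object; "newtons" is the grip in N (left out, the last holds). Time passes only in rows, so rows that repeat a pose let the fingers close. It gives the time, the measured TCP pose, the force and the opening at its end, in the units of the state.
- state(): the state, without advancing time (a new reading comes with each control period).
- get_image(name): name is "scene" or "top"; returns a dict with "image" (480x640x3 uint8, blue, green, red), "mtx" (3x3 intrinsics, pixels), "rvec" (rotation vector, rad) and "tvec" (3), from world to camera coordinates, as OpenCV has them. Camera axes: x right, y down, z forward; pixel columns grow to the right and rows downward; lengths in mm; the calibration is good to about 2 mm. A picture is of the moment at which its call begins. There is no depth.
- close_job(): hands the job in, once; it reports no verdict.
The state is a dict: "clock": time; "joint_pos": joint angles; "qd": joint speeds; "joint_torque": joint torques, N m; "ee_pos": TCP position; "tool_rot": TCP orientation; "force": force on the tool from outside, world axes, zero at the start; "ft_torque": the same for the moment, N m; "finger_gap": finger opening in mm.
Only numpy, scipy, OpenCV 4.12 (cv2) and the standard library are available. Lean on these libraries where they do the work, as an engineer would, in place of code of your own. Each camera call takes 0.05 s, during which the arm holds its last target.

## Working session

There is one attempt and no reset: what is moved stays moved. The work goes in short steps, Python scripts to look and compute and a tool call to move; the robot and the scene stay as the last step left them, time stands still between calls to the robot, and variables do not carry over. Pictures are saved under pics/ and viewed, and the job is handed in when it is done.

Besides the shell and the picture viewer there is one more tool, called after "Request:" as name([rows], argument=value, ...), one row to a line, values as JSON. move_arm: Moves the arm, as the interface text tells. Its arguments: {"type":"object","properties":{"series":{"type":"array"},"newtons":{"type":"number"}},"required":["series"]}

```bash
ls; mkdir -p pics
python3 - <<'E'
from cell import *
import cv2
s=state()
for k,v in s.items(): print(k,v)
for n in("scene","top"):
    g=get_image(n); cv2.imwrite(f"pics/{n}0.png",g["image"]); print(n,g["mtx"],g["rvec"],g["tvec"])
E
```

```text
pics
clock 0.0
joint_pos [ 1.22210485  0.38425342  0.01637917  1.3711266  -0.00628791  1.38820451
 -0.04652351]
qd [-0.00082593 -0.0008707  -0.00068254  0.00029686 -0.00142408  0.00050776
 -0.00029118]
joint_torque [-6.13612447e-04 -6.27599859e+01  8.43816251e-01 -3.71824515e+01
  1.66156178e-02  1.42387781e-02 -1.39642819e-05]
ee_pos [ 176.08719898 -599.16899412  230.28187897]
tool_rot [[ 9.59428154e-01  2.81952592e-01 -5.94417670e-04]
 [ 2.81953215e-01 -9.59426373e-01  1.84897579e-03]
 [-4.89764720e-05 -1.94155740e-03 -9.99998114e-01]]
force [-1.01013002  0.11048509  0.60789346]
ft_torque [ 0.03971351  0.00930857 -0.00654564]
finger_gap 85.61558993045213
scene [[447.88830118   0.         321.00735149]
 [  0.         447.88830118 241.02928401]
 [  0.           0.           1.        ]] [ 0.92903576  2.37251284 -1.1564477 ] [ 415.8023563  -173.31134508 1631.02168468]
top [[484.89936179   0.         317.83118607]
 [  0.         484.89936179 241.13244908]
 [  0.           0.           1.        ]] [ 2.15558131 -2.14389308  0.12692414] [  15.36435059  577.60134442 1410.06973528]
```

View pics/scene0.png

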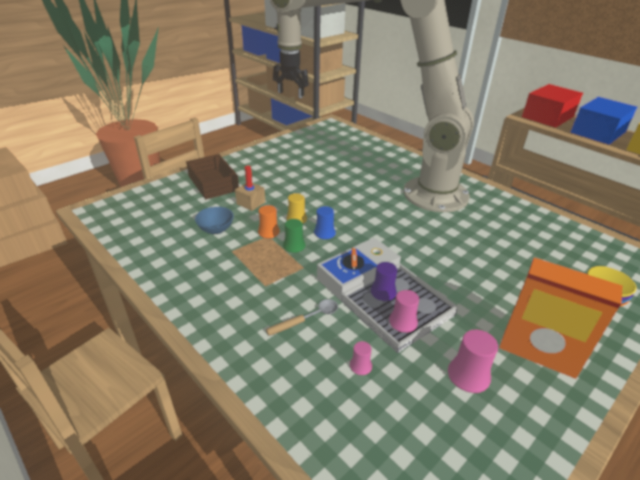

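View pics/top0.png

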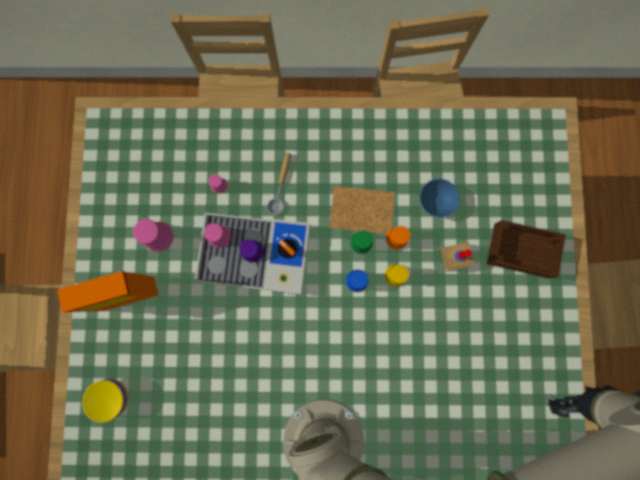

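View pics/t1.png

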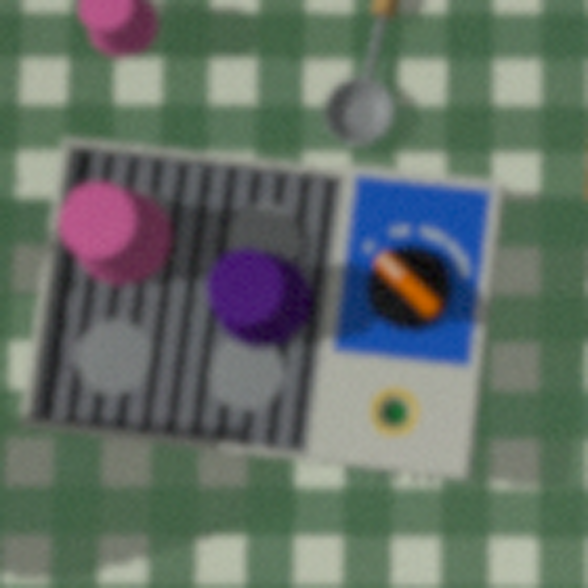

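View pics/t2.png

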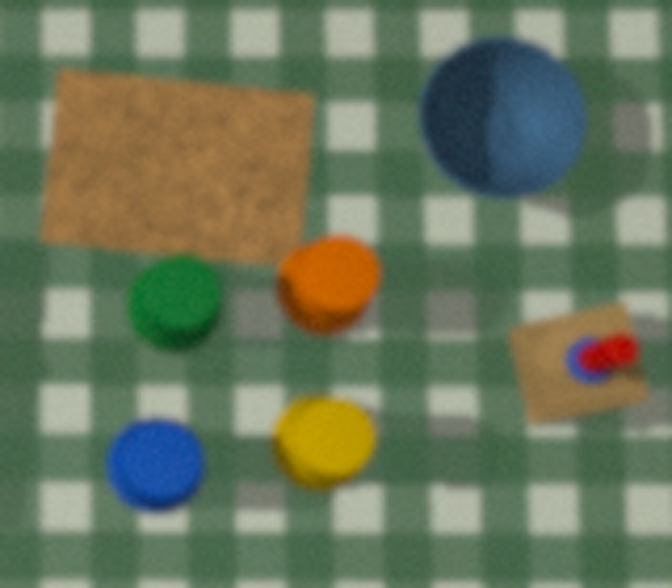

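View pics/s1.png

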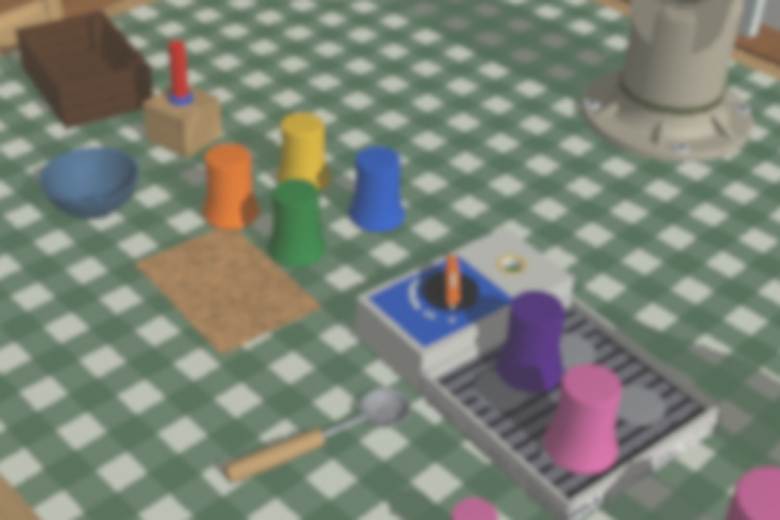

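```bash
cat >> h.py <<'E'
HUE={"green":(55,85,110,40),"blue":(106,122,140,60),"orange":(5,15,170,90),"yellow":(20,32,150,90),"purple":(123,142,100,40),"pink":(155,175,80,80)}
def mask(im,c):
    h=cv2.cvtColor(im,cv2.COLOR_BGR2HSV); a,b,s,v=HUE[c]
    return cv2.inRange(h,(a,s,v),(b,255,255))
def blobs(g,c,z0=0,amin=250,amax=900):
    """upright beakers: seen from top; returns list of axis estimates"""
    im=cv2.resize(g["image"],None,fx=4,fy=4,interpolation=cv2.INTER_CUBIC)
    m=mask(im,c); m=cv2.morphologyEx(m,cv2.MORPH_OPEN,np.ones((9,9)))
    n,l,st,ce=cv2.connectedComponentsWithStats(m); out=[]
    K,R,t=cam(g); C=-R.T@t
    for i in range(1,n):
        A=st[i,4]/16
        if not amin<A<amax: continue
        ys,xs=np.where(l==i); u=(np.stack([xs,ys],1)+.5)/4-.5
        P=ray(g,u.mean(0),z0+40)
        a,b=proj(g,[[P[0],P[1],z0],[P[0],P[1],z0+85]])
        d=(b-a)/np.linalg.norm(b-a); nn=np.array([-d[1],d[0]])
        s=u@d; w=u@nn
        f=K[0,0]; h=C[2]
        rin=35*f/(h-z0); rout=27.5*f/(h-z0-85)
        wc=(w.max()+w.min())/2
        base=ray(g,d*(s.min()-.12+rin)+nn*wc,z0); top=ray(g,d*(s.max()+.12-rout)+nn*wc,z0+85)
        out.append((A,base[:2],top[:2],(base+top)[:2]/2))
    return out
E
python3 - <<'E'
from h import *
np.set_printoptions(precision=1,suppress=True)
g=get_image("top")
for c in HUE:
    for o in blobs(g,c,20 if c in("purple","pink") else 0): print(c,*o)
off=np.array([190,180]);off2=np.array([320,170])
def P(uv,z,o): return ray(g,(np.array(uv)+.5)/4.2-.5+o,z)[:2]
for n,uv,z,o in [("grille disc LL",(113,357),20,off),("disc LR",(246,374),20,off),
 ("btn",(393,411),51,off),("ring",(394,412),55,off),("dial disc",(410,287),64,off),
 ("bar tipW",(377,257),88,off),("bar tipE",(440,316),88,off),
 ("con TR",(499,187),55,off),("con BR",(467,474),55,off),("con BL",(306,456),55,off),("tray TL",(67,143),32,off),("tray BL",(28,421),32,off),
 ("blue TL",(355,176),55,off),("blue TR",(491,188),55,off),("blue BR",(471,362),55,off),("blue BL",(335,347),55,off),
 ("mat TL",(62,71),0,off2),("mat TR",(315,95),0,off2),("mat BR",(300,266),0,off2),("mat BL",(41,242),0,off2),
 ("hol TL",(511,331),60,off2),("hol TR",(624,303),60,off2),("hol BR",(648,400),60,off2),("hol BL",(530,423),60,off2),
 ("flange",(591,360),68,off2),("sty top",(622,350),143,off2),("bowl",(503,117),50,off2)]:
    print(n,P(uv,z,o))
E
```

```text
green 418.9375 [ 580.8 -112.5] [ 577.2 -110.4] [ 579.  -111.5]
blue 840.6875 [538.3  90.6] [600.3 127.6] [569.3 109.1]
blue 374.8125 [464.1 -99.4] [462.8 -97.6] [463.5 -98.5]
orange 404.875 [ 596.8 -223.1] [ 591.7 -217.6] [ 594.2 -220.3]
yellow 415.5625 [ 480.9 -217.6] [ 479.5 -214.3] [ 480.2 -216. ]
purple 442.9375 [549.2 217. ] [548.6 216.2] [548.9 216.6]
pink 498.4375 [592.7 320.6] [591.4 318.5] [592.  319.5]
grille disc LL [507.  323.1]
disc LR [495.4 227.4]
btn [467.9 119.2]
ring [467.  118.2]
dial disc [553.5 107.6]
bar tipW [571.4 128.8]
bar tipE [530.9  85. ]
con TR [625.8  46.5]
con BR [424.4  66.9]
con BL [436.1 178.8]
tray TL [660.4 358.8]
tray BL [460.4 379.3]
blue TL [633.3 148.3]
blue TR [625.1  52.1]
blue BR [502.1  64.9]
blue BL [512.1 160.1]
mat TL [753.7 -31.4]
mat TR [ 736.2 -218. ]
mat BR [ 608.7 -205.3]
mat BL [625.6 -16.3]
hol TL [ 554.8 -342.9]
hol TR [ 574.8 -422. ]
hol BR [ 507.1 -436.3]
hol BL [ 490.7 -354.3]
flange [ 534.  -395.5]
sty top [ 533.  -394.7]
bowl [ 709.  -343.7]
```

```bash
cat > go.py <<'E'
# usage: go.py x y z yawdeg : shift (cm) and turn (deg) in present tool axes
import sys; from h import *
from scipy.spatial.transform import Rotation as Ro
s=state(); R=np.array(s["tool_rot"]); p=np.array(s["ee_pos"])
a=[float(v) for v in sys.argv[1:]]
for i in range(0,len(a),4):
    x,y,z,w=a[i:i+4]; w=np.radians(w)
    T=np.array([[np.cos(w),np.sin(w),0],[np.sin(w),-np.cos(w),0],[0,0,-1]])
    print("shift",np.round(R.T@(np.array([x,y,z])-p)/10,2),"turn",np.round(Ro.from_matrix(R.T@T).as_rotvec(degrees=True),1))
print("t",round(s["clock"],2),"at",np.round(p,1),"F",np.round(s["force"],1),"gap",round(s["finger_gap"],1))
E
python3 go.py 600 -200 230 0  549 217 230 0
```

```text
shift [ 51.93 -26.37   0.11] turn [-0.1  0.  16.4]
shift [ 58.79 -67.82   0.15] turn [-0.1  0.  16.4]
t 0.25 at [ 176.2 -599.4  230.8] F [-0.5 -0.3 -0.1] gap 85.3
```

Request:
move_arm([
  [[1, 51.9, -26.4, 0.1, 0, 0, 16.4], [1, 51.9, -26.4, 0.1, 0, 0, 16.4], [1, 51.9, -26.4, 0.1, 0, 0, 16.4], [1, 51.9, -26.4, 0.1, 0, 0, 16.4], [1, 51.9, -26.4, 0.1, 0, 0, 16.4], [1, 51.9, -26.4, 0.1, 0, 0, 16.4], [1, 51.9, -26.4, 0.1, 0, 0, 16.4], [1, 51.9, -26.4, 0.1, 0, 0, 16.4], [1, 51.9, -26.4, 0.1, 0, 0, 16.4], [1, 58.8, -67.8, 0.1, 0, 0, 16.4]],
], newtons=30)

```text
clock: 1.25
ee_pos: [509.5, -240.5, 229.1]
tool_rot: [[1.0, 0.0, -0.0], [0.0, -1.0, 0.002], [-0.0, -0.002, -1.0]]
force: [1.1, -0.5, -0.4]
finger_gap: 85.3
```

```bash
python3 go.py 549 217 200 0
```

```text
shift [  3.96 -45.74   3.  ] turn [-0.1  0.   0. ]
t 1.25 at [ 509.5 -240.5  229.1] F [ 1.1 -0.5 -0.4] gap 85.3
```

Request:
move_arm([
  [[1, 4, -45.7, 3, 0, 0, 0], [1, 4, -45.7, 3, 0, 0, 0], [1, 4, -45.7, 3, 0, 0, 0], [1, 4, -45.7, 3, 0, 0, 0], [1, 4, -45.7, 3, 0, 0, 0], [1, 4, -45.7, 3, 0, 0, 0], [1, 4, -45.7, 3, 0, 0, 0], [1, 4, -45.7, 3, 0, 0, 0], [1, 4, -45.7, 3, 0, 0, 0], [1, 4, -45.7, 3, 0, 0, 0]],
])

```text
clock: 2.25
ee_pos: [547.3, 224.0, 199.5]
tool_rot: [[1.0, 0.009, -0.002], [0.009, -1.0, 0.005], [-0.002, -0.005, -1.0]]
force: [-0.2, 0.7, 0.1]
finger_gap: 85.6
```

```bash
python3 - <<'E'
from h import *
np.set_printoptions(precision=1,suppress=True)
g=get_image("top")
for c in HUE:
    for o in blobs(g,c,20 if c in("purple","pink") else 0): print(c,*o)
E
python3 go.py 549 217 68 0
```

```text
green 421.125 [ 581.1 -112.8] [ 577.4 -110.7] [ 579.3 -111.8]
blue 842.875 [538.2  90.3] [600.4 127.5] [569.3 108.9]
blue 374.1875 [464.3 -99.2] [463.2 -97.6] [463.8 -98.4]
orange 406.0 [ 597.1 -222.9] [ 592.1 -217.5] [ 594.6 -220.2]
yellow 406.1875 [ 480.5 -217.9] [ 478.7 -213.5] [ 479.6 -215.7]
shift [ 0.15  0.67 13.14] turn [-0.3  0.1  0.5]
t 2.3 at [547.6 223.1 199.4] F [-1.1  1.3  0.1] gap 85.1
```

Request:
move_arm([
  [[1, 0.1, 0.6, 3, 0, 0, 0.5], [1, 0.1, 0.6, 5, 0, 0, 0.5], [1, 0.1, 0.6, 8, 0, 0, 0.5], [1, 0.1, 0.6, 11, 0, 0, 0.5], [1, 0.1, 0.6, 13.1, 0, 0, 0.5], [0, 0.1, 0.6, 13.1, 0, 0, 0.5], [0, 0.1, 0.6, 13.1, 0, 0, 0.5], [0, 0.1, 0.6, 13.1, 0, 0, 0.5], [0, 0.1, 0.6, 13.1, 0, 0, 0.5], [0, 0.1, 0.6, 13.1, 0, 0, 0.5]],
], newtons=30)

```text
clock: 3.3
ee_pos: [549.2, 217.8, 69.6]
tool_rot: [[1.0, -0.001, 0.0], [-0.001, -1.0, 0.005], [0.0, -0.005, -1.0]]
force: [1.2, -0.8, 1.9]
finger_gap: 54.1
```

```bash
python3 go.py  549 217 200 0
```

```text
shift [-2.000e-02  1.000e-02 -1.304e+01] turn [-0.3 -0.  -0. ]
t 3.3 at [549.2 217.8  69.6] F [ 1.2 -0.8  1.9] gap 54.1
```

Request:
move_arm([
  [[0, 0, 0, -4, 0, 0, 0], [0, 0, 0, -8, 0, 0, 0], [0, 0, 0, -12, 0, 0, 0], [0, 13.7, 28.9, -13, 0, 0, 0], [0, 13.7, 28.9, -13, 0, 0, 0], [0, 13.7, 28.9, -13, 0, 0, 0], [0, 13.7, 28.9, -13, 0, 0, 0], [0, 13.7, 28.9, -13, 0, 0, 0], [0, 13.7, 28.9, -13, 0, 0, 0], [0, 13.7, 28.9, -13, 0, 0, 0]],
])

```text
clock: 4.3
ee_pos: [686.9, -79.5, 198.0]
tool_rot: [[1.0, -0.008, 0.001], [-0.008, -1.0, 0.002], [0.001, -0.002, -1.0]]
force: [-0.4, -0.4, -0.4]
finger_gap: 54.4
```

```bash
python3 go.py  686 -71 51 0
```

```text
shift [-0.11 -0.82 14.7 ] turn [-0.1 -0.  -0.4]
t 4.3 at [686.9 -79.5 198. ] F [-0.4 -0.4 -0.4] gap 54.4
```

Request:
move_arm([
  [[0, -0.1, -0.8, 2, 0, 0, 0], [0, -0.1, -0.8, 6, 0, 0, -0.4], [0, -0.1, -0.8, 10, 0, 0, -0.4], [0, -0.1, -0.8, 12.5, 0, 0, -0.4], [0, -0.1, -0.8, 14, 0, 0, -0.4], [0, -0.1, -0.8, 14.7, 0, 0, -0.4], [0, -0.1, -0.8, 14.7, 0, 0, -0.4], [0, -0.1, -0.8, 14.7, 0, 0, -0.4]],
])

```text
clock: 5.1
ee_pos: [687.2, -71.2, 52.7]
tool_rot: [[1.0, -0.001, 0.003], [-0.001, -1.0, 0.002], [0.003, -0.002, -1.0]]
force: [-0.9, 0.0, -0.5]
finger_gap: 54.3
```

```bash
python3 go.py  686 -71 51 0
```

```text
shift [-0.12 -0.02  0.17] turn [-0.1 -0.2 -0. ]
t 5.1 at [687.2 -71.2  52.7] F [-0.9  0.  -0.5] gap 54.3
```

Request:
move_arm([
  [[0, 0, 0, 0.3, 0, 0, 0], [0, 0, 0, 0.3, 0, 0, 0], [1, 0, 0, 0.3, 0, 0, 0], [1, 0, 0, 0.3, 0, 0, 0], [1, 0, 0, 0.3, 0, 0, 0], [1, 0, 0, 0.3, 0, 0, 0], [1, 0, 0, -3, 0, 0, 0], [1, 0, 0, -7, 0, 0, 0], [1, 0, 0, -11, 0, 0, 0], [1, -2, -5, -14.8, 0, 0, 0]],
])

```text
clock: 6.1
ee_pos: [673.1, -40.8, 194.1]
tool_rot: [[1.0, -0.011, 0.006], [-0.011, -1.0, -0.003], [0.006, 0.003, -1.0]]
force: [0.9, -1.6, 0.3]
finger_gap: 85.2
```

```bash
python3 go.py  592 319.5 200 0
```

```text
shift [ -8.5  -35.94  -0.74] turn [ 0.1 -0.4 -0.6]
t 6.1 at [673.1 -40.8 194.1] F [ 0.9 -1.6  0.3] gap 85.2
```

Request:
move_arm([
  [[1, -8.5, -35.9, -0.7, 0, -0.4, -0.6], [1, -8.5, -35.9, -0.7, 0, -0.4, -0.6], [1, -8.5, -35.9, -0.7, 0, -0.4, -0.6], [1, -8.5, -35.9, -0.7, 0, -0.4, -0.6], [1, -8.5, -35.9, -0.7, 0, -0.4, -0.6], [1, -8.5, -35.9, -0.7, 0, -0.4, -0.6], [1, -8.5, -35.9, -0.7, 0, -0.4, -0.6], [1, -8.5, -35.9, -0.7, 0, -0.4, -0.6], [1, -8.5, -35.9, -0.7, 0, -0.4, -0.6], [1, -8.5, -35.9, -0.7, 0, -0.4, -0.6]],
])

```text
clock: 7.1
ee_pos: [592.5, 318.0, 199.4]
tool_rot: [[1.0, -0.001, -0.0], [-0.001, -1.0, -0.004], [-0.0, 0.004, -1.0]]
force: [0.7, -0.6, -0.0]
finger_gap: 85.2
```

```bash
python3 - <<'E'
from h import *
np.set_printoptions(precision=1,suppress=True)
g=get_image("top")
for c in HUE:
    for o in blobs(g,c,20 if c in("pink") else 0): print(c,*o)
g=get_image("scene"); cv2.imwrite("pics/s2.png",cv2.resize(g["image"][150:380,180:500],None,fx=2.5,fy=2.5,interpolation=cv2.INTER_CUBIC))
E
python3 go.py 592 319.5 68 0
```

```text
green 398.25 [ 581.5 -113.8] [ 576.4 -110.6] [ 579.  -112.2]
blue 838.75 [538.3  90.5] [600.2 127.7] [569.3 109.1]
blue 374.9375 [464.  -99.2] [462.7 -97.4] [463.4 -98.3]
orange 397.125 [ 596.6 -222.8] [ 591.8 -217.5] [ 594.2 -220.1]
yellow 414.5625 [ 480.9 -217.8] [ 479.5 -214.3] [ 480.2 -216.1]
purple 376.3125 [693.1 -71.4] [682.8 -68.9] [687.9 -70.2]
pink 356.0625 [583.  517.3] [585.  523.7] [584.  520.5]
shift [-0.12 -0.34 13.15] turn [ 0.2  0.  -0.2]
t 7.2 at [593.2 316.6 199.5] F [ 1.1  0.3 -0.3] gap 85.4
```

View pics/s2.png

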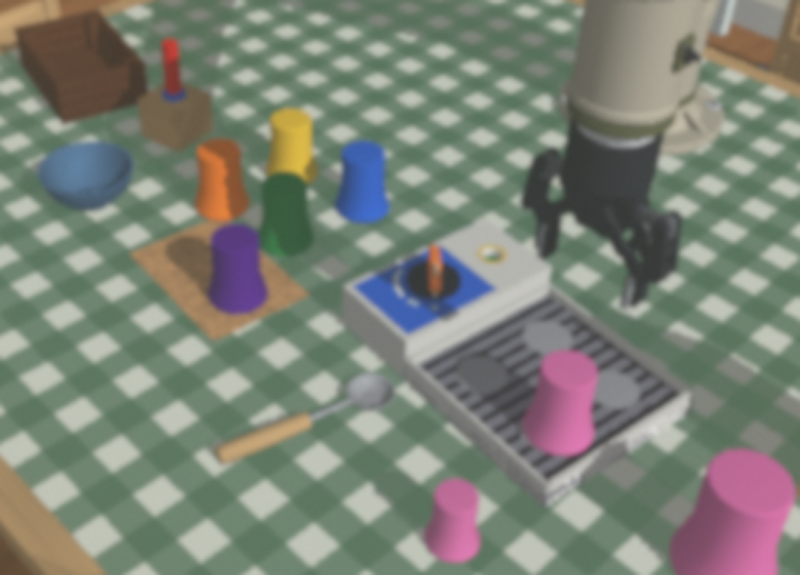

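Purple stands on the mat (crop ~237,275); the pink one is still in place on the grille, gripper above it.

Request:
move_arm([
  [[1, -0.1, -0.3, 3, 0, 0, 0], [1, -0.1, -0.3, 6, 0, 0, 0], [1, -0.1, -0.3, 9, 0, 0, 0], [1, -0.1, -0.3, 12, 0, 0, 0], [1, -0.1, -0.3, 13.2, 0, 0, 0], [0, -0.1, -0.3, 13.2, 0, 0, 0], [0, -0.1, -0.3, 13.2, 0, 0, 0], [0, -0.1, -0.3, 13.2, 0, 0, 0], [0, -0.1, -0.3, 13.2, 0, 0, 0], [0, -0.1, -0.3, 13.2, 0, 0, 0]],
])

```text
clock: 8.2
ee_pos: [593.3, 319.6, 69.4]
tool_rot: [[1.0, -0.004, 0.003], [-0.004, -1.0, -0.003], [0.003, 0.003, -1.0]]
force: [-0.6, -1.3, 6.1]
finger_gap: 54.5
```

```bash
python3 go.py  676 -165 200 0
```

```text
shift [  8.49  48.46 -12.91] turn [ 0.2 -0.2 -0.2]
t 8.2 at [593.3 319.6  69.4] F [-0.6 -1.3  6.1] gap 54.5
```

Request:
move_arm([
  [[0, 0, 0, -4, 0, 0, 0], [0, 0, 0, -8, 0, 0, 0], [0, 0, 0, -12, 0, 0, 0], [0, 8.5, 48.5, -12.9, 0, 0, 0], [0, 8.5, 48.5, -12.9, 0, 0, 0], [0, 8.5, 48.5, -12.9, 0, 0, 0], [0, 8.5, 48.5, -12.9, 0, 0, 0], [0, 8.5, 48.5, -12.9, 0, 0, 0], [0, 8.5, 48.5, -12.9, 0, 0, 0], [0, 8.5, 48.5, -12.9, 0, 0, 0]],
])

```text
clock: 9.2
ee_pos: [652.1, -26.9, 197.5]
tool_rot: [[1.0, -0.004, 0.004], [-0.004, -1.0, -0.003], [0.004, 0.003, -1.0]]
force: [0.9, 0.5, -0.6]
finger_gap: 54.2
```

```bash
python3 go.py  676 -165 200 0 676 -165 51 0
```

```text
shift [ 2.44 13.8  -0.2 ] turn [ 0.2 -0.2 -0.2]
shift [ 2.39 13.76 14.7 ] turn [ 0.2 -0.2 -0.2]
t 9.2 at [652.1 -26.9 197.5] F [ 0.9  0.5 -0.6] gap 54.2
```

Request:
move_arm([
  [[0, 2.4, 13.8, 0, 0, 0, 0], [0, 2.4, 13.8, 0, 0, 0, 0], [0, 2.4, 13.8, 0, 0, 0, 0], [0, 2.4, 13.8, 2, 0, -0.2, -0.2], [0, 2.4, 13.8, 6, 0, -0.2, -0.2], [0, 2.4, 13.8, 10, 0, -0.2, -0.2], [0, 2.4, 13.8, 13, 0, -0.2, -0.2], [0, 2.4, 13.8, 14.6, 0, -0.2, -0.2], [0, 2.4, 13.8, 14.9, 0, -0.2, -0.2], [0, 2.4, 13.8, 14.9, 0, -0.2, -0.2]],
])

```text
clock: 10.2
ee_pos: [676.4, -165.2, 49.4]
tool_rot: [[1.0, 0.0, 0.0], [0.0, -1.0, -0.003], [0.0, 0.003, -1.0]]
force: [-0.2, -0.3, -0.7]
finger_gap: 54.3
```

```bash
python3 go.py  676 -165 50 0
```

```text
shift [-0.04 -0.02 -0.06] turn [ 0.2 -0.   0. ]
t 10.2 at [ 676.4 -165.2   49.4] F [-0.2 -0.3 -0.7] gap 54.3
```

Request:
move_arm([
  [[0.8, 0, 0, 0, 0, 0, 0], [0.8, 0, 0, 0, 0, 0, 0], [0.8, 0, 0, 0, 0, 0, 0], [0.8, 0, 0, -3, 0, 0, 0], [0.8, 0, 0, -7, 0, 0, 0], [1, 0, 0, -9, 0, 0, 0], [1, -9.7, -5.3, -9, 0, 0, 0], [1, -9.7, -5.3, -9, 0, 0, 0], [1, -9.7, -5.3, -9, 0, 0, 0], [1, -9.7, -5.3, -9, 0, 0, 0]],
])

```text
clock: 11.2
ee_pos: [578.1, -110.9, 140.0]
tool_rot: [[1.0, 0.002, 0.001], [0.002, -1.0, -0.003], [0.001, 0.003, -1.0]]
force: [0.4, -0.2, 0.9]
finger_gap: 85.5
```

```bash
python3 - <<'E'
from h import *
np.set_printoptions(precision=1,suppress=True)
g=get_image("top")
for c in HUE:
    for o in blobs(g,c,0): print(c,*o)
g=get_image("scene"); cv2.imwrite("pics/s3.png",cv2.resize(g["image"][150:380,180:500],None,fx=2.5,fy=2.5,interpolation=cv2.INTER_CUBIC))
E
python3 go.py 579 -112 48 0
```

```text
blue 848.875 [538.4  90.4] [600.3 127.5] [569.4 108.9]
purple 279.5625 [694.9 -63.7] [684.8 -61.5] [689.8 -62.6]
shift [-0.16 -0.11  9.22] turn [ 0.2 -0.2 -0. ]
t 11.3 at [ 580.4 -112.8  140.2] F [ 0.9  0.2 -0.2] gap 85.8
```

View pics/s3.png

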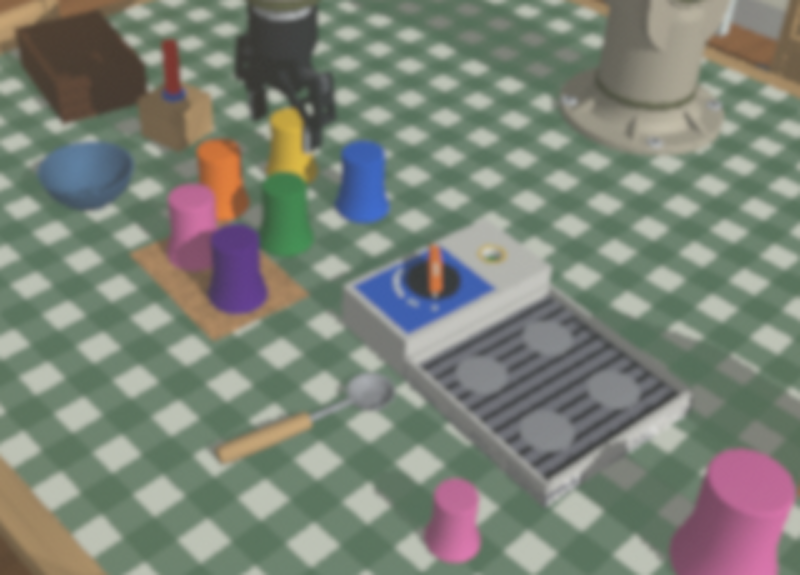

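Pink (193,225) and purple (237,275) stand on the mat, the grille is empty and green (287,215) is unmoved.

Request:
move_arm([
  [[1, -0.2, -0.1, 0, 0, 0, 0], [1, -0.2, -0.1, 3, 0, 0, 0], [1, -0.2, -0.1, 6, 0, 0, 0], [1, -0.2, -0.1, 9.2, 0, 0, 0], [1, -0.2, -0.1, 9.2, 0, 0, 0], [0, -0.2, -0.1, 9.2, 0, 0, 0], [0, -0.2, -0.1, 9.2, 0, 0, 0], [0, -0.2, -0.1, 9.2, 0, 0, 0], [0, -0.2, -0.1, 9.2, 0, 0, 0], [0, -0.2, -0.1, 9.2, 0, 0, 0]],
])

```text
clock: 12.3
ee_pos: [580.4, -112.4, 50.4]
tool_rot: [[1.0, -0.001, 0.007], [-0.001, -1.0, -0.004], [0.007, 0.004, -1.0]]
force: [-0.2, -0.6, 7.1]
finger_gap: 54.1
```

```bash
python3 go.py  602 312.5 200 0
```

```text
shift [  2.24 -42.43 -15.13] turn [ 0.3 -0.4 -0. ]
t 12.3 at [ 580.4 -112.4   50.4] F [-0.2 -0.6  7.1] gap 54.1
```

Request:
move_arm([
  [[0, 0, 0, -4, 0, 0, 0], [0, 0, 0, -8, 0, 0, 0], [0, 0, 0, -12, 0, -0.4, 0], [0, 2.2, -42.4, -15, 0, -0.4, 0], [0, 2.2, -42.4, -15, 0, -0.4, 0], [0, 2.2, -42.4, -15, 0, -0.4, 0], [0, 2.2, -42.4, -15, 0, -0.4, 0], [0, 2.2, -42.4, -15, 0, -0.4, 0], [0, 2.2, -42.4, -15, 0, -0.4, 0], [0, 2.2, -42.4, -15, 0, -0.4, 0]],
])

```text
clock: 13.3
ee_pos: [597.6, 238.6, 194.6]
tool_rot: [[1.0, -0.001, 0.001], [-0.001, -1.0, -0.005], [0.001, 0.005, -1.0]]
force: [0.7, -0.5, -1.0]
finger_gap: 54.3
```

```bash
python3 go.py  602 312.5 71 0
```

```text
shift [ 0.42 -7.45 12.33] turn [ 0.3 -0.  -0.1]
t 13.3 at [597.6 238.6 194.6] F [ 0.7 -0.5 -1. ] gap 54.3
```

Request:
move_arm([
  [[0, 0.4, -7.5, 0, 0, 0, 0], [0, 0.4, -7.5, 0, 0, 0, 0], [0, 0.4, -7.5, 0, 0.3, 0, 0], [0, 0.4, -7.5, 4, 0.3, 0, 0], [0, 0.4, -7.5, 8, 0.3, 0, 0], [0, 0.4, -7.5, 11, 0.3, 0, 0], [0, 0.4, -7.5, 12.2, 0.3, 0, 0], [0, 0.4, -7.5, 12.5, 0.3, 0, 0], [0, 0.4, -7.5, 12.5, 0.3, 0, 0]],
])

```text
clock: 14.2
ee_pos: [602.4, 312.6, 70.1]
tool_rot: [[1.0, -0.002, 0.002], [-0.002, -1.0, 0.001], [0.002, -0.001, -1.0]]
force: [0.2, 0.5, -1.2]
finger_gap: 54.2
```

```bash
python3 go.py  602 312.5 71 0
```

```text
shift [-0.04  0.01 -0.09] turn [-0.1 -0.1 -0.1]
t 14.2 at [602.4 312.6  70.1] F [ 0.2  0.5 -1.2] gap 54.2
```

Request:
move_arm([
  [[0.9, 0, 0, 0, 0, 0, 0], [0.9, 0, 0, 0, 0, 0, 0], [0.9, 0, 0, 0, 0, 0, 0], [0.9, 0, 0, -4, 0, 0, 0], [0.9, 0, 0, -8, 0, 0, 0], [1, 0, 2, -12, 0, 0, 0], [1, -0.8, 53.2, -12, 0, 0, 0], [1, -0.8, 53.2, -12, 0, 0, 0], [1, -0.8, 53.2, -12, 0, 0, 0], [1, -0.8, 53.2, -12, 0, 0, 0]],
])

```text
clock: 15.2
ee_pos: [598.4, 90.6, 190.5]
tool_rot: [[1.0, -0.002, 0.003], [-0.002, -1.0, 0.001], [0.003, -0.001, -1.0]]
force: [0.8, -0.4, -0.6]
finger_gap: 85.3
```

```bash
python3 go.py  594.3 -220 140 0
```

```text
shift [-0.37 31.06  5.02] turn [-0.  -0.2 -0.1]
t 15.2 at [598.4  90.6 190.5] F [ 0.8 -0.4 -0.6] gap 85.3
```

```bash
cat > look.py <<'E'
import sys; from h import *
np.set_printoptions(precision=1,suppress=True)
g=get_image("top"); on=sys.argv[2].split(",") if len(sys.argv)>2 else []
for c in HUE:
    for o in blobs(g,c,20 if c in on else 0): print(c,*o)
g=get_image("scene"); cv2.imwrite(sys.argv[1],cv2.resize(g["image"][150:380,180:500],None,fx=2.5,fy=2.5,interpolation=cv2.INTER_CUBIC))
E
python3 look.py pics/s4.png green
```

```text
green 473.8125 [600.3 314.8] [598.6 312.2] [599.5 313.5]
blue 374.625 [464.1 -99.3] [462.8 -97.4] [463.5 -98.4]
orange 385.875 [ 596.7 -223.2] [ 590.8 -216.8] [ 593.8 -220. ]
yellow 415.125 [ 481.  -217.7] [ 479.6 -214.3] [ 480.3 -216. ]
purple 376.375 [692.9 -71.5] [682.9 -69.1] [687.9 -70.3]
pink 436.8125 [ 679.2 -165.9] [ 674.8 -163.3] [ 677.  -164.6]
```

Request:
move_arm([
  [[1, -0.4, 31, 0, 0, 0, 0], [1, -0.4, 31, 0, 0, 0, 0], [1, -0.4, 31, 0, 0, 0, 0], [1, -0.4, 31, 0, 0, 0, 0], [1, -0.4, 31, 5, 0, 0, 0], [1, -0.4, 31, 5, 0, 0, 0], [1, -0.4, 31, 5, 0, 0, 0], [1, -0.4, 31, 5, 0, 0, 0], [1, -0.4, 31, 5, 0, 0, 0]],
])

```text
clock: 16.2
ee_pos: [591.2, -228.7, 141.2]
tool_rot: [[1.0, -0.016, 0.002], [-0.016, -1.0, -0.004], [0.002, 0.004, -1.0]]
force: [-0.6, -0.1, 1.0]
finger_gap: 85.6
```

```bash
python3 go.py  594.3 -220 48 0
```

```text
shift [ 0.28 -0.91  9.32] turn [ 0.2 -0.1 -0.9]
t 16.2 at [ 591.2 -228.7  141.2] F [-0.6 -0.1  1. ] gap 85.6
```

View pics/s4.png

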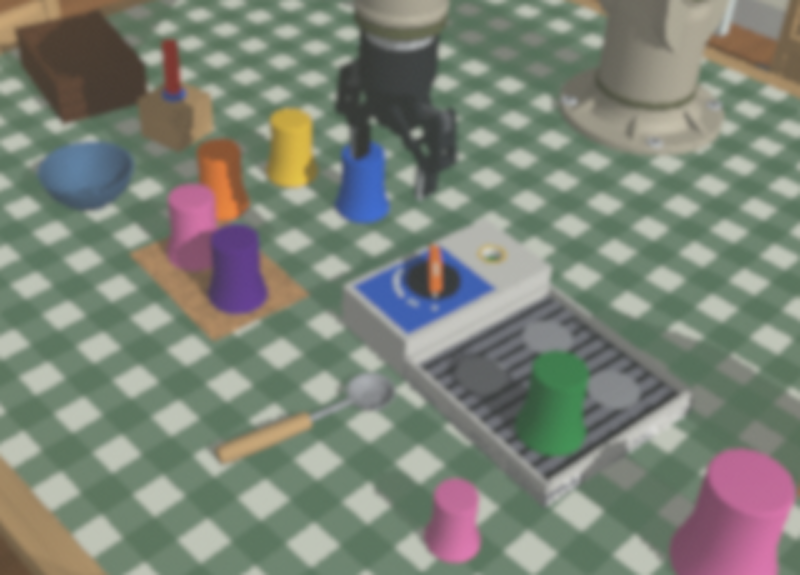

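Green (555,400) stands on the grille's disc; everything else is unmoved.

Request:
move_arm([
  [[1, 0.3, -0.9, 0, 0, 0, -0.9], [1, 0.3, -0.9, 2, 0, 0, -0.9], [1, 0.3, -0.9, 5, 0, 0, -0.9], [1, 0.3, -0.9, 8, 0, 0, -0.9], [1, 0.3, -0.9, 9.3, 0, 0, -0.9], [0, 0.3, -0.9, 9.3, 0, 0, -0.9], [0, 0.3, -0.9, 9.3, 0, 0, -0.9], [0, 0.3, -0.9, 9.3, 0, 0, -0.9], [0, 0.3, -0.9, 9.3, 0, 0, -0.9], [0, 0.3, -0.9, 9.3, 0, 0, -0.9]],
])

```text
clock: 17.2
ee_pos: [596.0, -220.2, 50.2]
tool_rot: [[1.0, -0.001, 0.005], [-0.001, -1.0, -0.005], [0.005, 0.005, -1.0]]
force: [0.2, 0.8, 7.9]
finger_gap: 54.4
```

```bash
python3 go.py  591.5 217 200 0
```

```text
shift [ -0.39 -43.65 -15.19] turn [ 0.3 -0.3 -0. ]
t 17.2 at [ 596.  -220.2   50.2] F [0.2 0.8 7.9] gap 54.4
```

Request:
move_arm([
  [[0, 0, 0, -4, 0, 0, 0], [0, 0, 0, -8, 0, 0, 0], [0, 0, 0, -12, 0, 0, 0], [0, -0.4, -43.6, -15.2, 0.3, -0.3, 0], [0, -0.4, -43.6, -15.2, 0.3, -0.3, 0], [0, -0.4, -43.6, -15.2, 0.3, -0.3, 0], [0, -0.4, -43.6, -15.2, 0.3, -0.3, 0], [0, -0.4, -43.6, -15.2, 0.3, -0.3, 0], [0, -0.4, -43.6, -15.2, 0.3, -0.3, 0], [0, -0.4, -43.6, -15.2, 0.3, -0.3, 0]],
])

```text
clock: 18.2
ee_pos: [591.8, 131.2, 194.8]
tool_rot: [[1.0, -0.001, 0.001], [-0.001, -1.0, 0.0], [0.001, -0.0, -1.0]]
force: [0.9, 0.6, -0.6]
finger_gap: 54.4
```

```bash
python3 go.py  591.5 217 71 0
```

```text
shift [-0.06 -8.58 12.38] turn [-0.  -0.1 -0.1]
t 18.2 at [591.8 131.2 194.8] F [ 0.9  0.6 -0.6] gap 54.4
```

Request:
move_arm([
  [[0, 0, -8.6, 0, 0, 0, 0], [0, 0, -8.6, 0, 0, 0, 0], [0, 0, -8.6, 0, 0, 0, 0], [0, 0, -8.6, 4, 0, 0, 0], [0, 0, -8.6, 8, 0, 0, 0], [0, 0, -8.6, 11, 0, 0, 0], [0, 0, -8.6, 12.2, 0, 0, 0], [0, 0, -8.6, 12.5, 0, 0, 0], [0, 0, -8.6, 12.5, 0, 0, 0]],
])

```text
clock: 19.1
ee_pos: [592.6, 217.0, 70.5]
tool_rot: [[1.0, -0.002, 0.002], [-0.002, -1.0, 0.0], [0.002, -0.0, -1.0]]
force: [-0.8, -0.0, -1.0]
finger_gap: 54.1
```

```bash
python3 go.py  591.5 217 71 0 480.2 -216 190 0
```

```text
shift [-0.11 -0.   -0.05] turn [-0.  -0.1 -0.1]
shift [-11.15  43.31 -11.98] turn [-0.  -0.1 -0.1]
t 19.1 at [592.6 217.   70.5] F [-0.8 -0.  -1. ] gap 54.1
```

Request:
move_arm([
  [[0.8, 0, 0, 0, 0, 0, 0], [0.8, 0, 0, 0, 0, 0, 0], [0.8, 0, 0, 0, 0, 0, 0], [0.8, 0, 0, -4, 0, 0, 0], [0.8, 0, 0, -8, 0, 0, 0], [1, 0, 0, -12, 0, 0, 0], [1, -11.1, 43.3, -12, 0, 0, 0], [1, -11.1, 43.3, -12, 0, 0, 0], [1, -11.1, 43.3, -12, 0, 0, 0], [1, -11.1, 43.3, -12, 0, 0, 0]],
])

```text
clock: 20.1
ee_pos: [541.7, 21.6, 190.9]
tool_rot: [[1.0, -0.001, 0.003], [-0.001, -1.0, 0.0], [0.003, -0.0, -1.0]]
force: [1.4, -1.1, 0.3]
finger_gap: 85.0
```

```bash
python3 look.py pics/s5.png green,orange; python3 go.py  480.2 -216 140 0
```

```text
green 474.9375 [600.2 314.6] [598.9 312.6] [599.6 313.6]
blue 423.6875 [539.2 115.5] [582.5 149.4] [560.9 132.4]
blue 312.5625 [ 468.6 -105.8] [463.  -97.9] [ 465.8 -101.9]
orange 442.3125 [589.4 219.8] [586.6 216.7] [588.  218.2]
yellow 419.375 [ 481.1 -218. ] [ 479.6 -214.6] [ 480.3 -216.3]
purple 371.4375 [692.8 -71.2] [682.6 -68.8] [687.7 -70. ]
pink 436.8125 [ 678.9 -165.7] [ 674.5 -163.1] [ 676.7 -164.4]
shift [-5.84 23.06  5.16] turn [ 0.2 -0.1 -0.8]
t 20.2 at [541.5  14.  190.7] F [ 0.  -0.4 -0.4] gap 85.6
```

Request:
move_arm([
  [[1, -5.8, 23.1, 0, 0, 0, -0.8], [1, -5.8, 23.1, 0, 0, 0, -0.8], [1, -5.8, 23.1, 0, 0, 0, -0.8], [1, -5.8, 23.1, 4, 0, 0, -0.8], [1, -5.8, 23.1, 5, 0, 0, -0.8], [1, -5.8, 23.1, 5, 0, 0, -0.8], [1, -5.8, 23.1, 5, 0, 0, -0.8], [1, -5.8, 23.1, 5, 0, 0, -0.8]],
])

```text
clock: 21.0
ee_pos: [481.6, -214.8, 142.3]
tool_rot: [[1.0, 0.002, 0.003], [0.002, -1.0, -0.004], [0.003, 0.004, -1.0]]
force: [-0.1, -0.3, 1.1]
finger_gap: 85.3
```

```bash
python3 go.py  480.2 -216 48 0
```

```text
shift [-0.17  0.08  9.43] turn [ 0.2 -0.2  0.1]
t 21.0 at [ 481.6 -214.8  142.3] F [-0.1 -0.3  1.1] gap 85.3
```

Request:
move_arm([
  [[1, -0.2, 0.1, 3, 0, 0, 0], [1, -0.2, 0.1, 6, 0, 0, 0], [1, -0.2, 0.1, 9, 0, 0, 0], [1, -0.2, 0.1, 9.4, 0, 0, 0], [0, -0.2, 0.1, 9.4, 0, 0, 0], [0, -0.2, 0.1, 9.4, 0, 0, 0], [0, -0.2, 0.1, 9.4, 0, 0, 0], [0, -0.2, 0.1, 9.4, 0, 0, 0], [0, -0.2, 0.1, 9.4, 0, 0, 0]],
])

```text
clock: 21.9
ee_pos: [481.7, -216.1, 50.5]
tool_rot: [[1.0, 0.003, 0.007], [0.003, -1.0, -0.005], [0.007, 0.005, -1.0]]
force: [-0.6, 1.0, 7.7]
finger_gap: 54.4
```

```bash
python3 go.py  506.5 323 200 0
```

```text
shift [  2.72 -53.83 -15.18] turn [ 0.3 -0.4  0.1]
t 21.9 at [ 481.7 -216.1   50.5] F [-0.6  1.   7.7] gap 54.4
```

Request:
move_arm([
  [[0, 0, 0, -4, 0, 0, 0], [0, 0, 0, -8, 0, 0, 0], [0, 0, 0, -12, 0, 0, 0], [0, 2.7, -53.8, -15.2, 0.3, -0.4, 0], [0, 2.7, -53.8, -15.2, 0.3, -0.4, 0], [0, 2.7, -53.8, -15.2, 0.3, -0.4, 0], [0, 2.7, -53.8, -15.2, 0.3, -0.4, 0], [0, 2.7, -53.8, -15.2, 0.3, -0.4, 0], [0, 2.7, -53.8, -15.2, 0.3, -0.4, 0], [0, 2.7, -53.8, -15.2, 0.3, -0.4, 0]],
])

```text
clock: 22.9
ee_pos: [497.4, 135.4, 191.1]
tool_rot: [[1.0, 0.002, 0.002], [0.002, -1.0, 0.0], [0.002, -0.0, -1.0]]
force: [0.7, 0.2, -0.9]
finger_gap: 54.1
```

```bash
python3 go.py  506.5 323 71 0
```

```text
shift [  0.93 -18.75  12.02] turn [-0.  -0.1  0.1]
t 22.9 at [497.4 135.4 191.1] F [ 0.7  0.2 -0.9] gap 54.1
```

Request:
move_arm([
  [[0, 0.9, -18.7, 0, 0, 0, 0], [0, 0.9, -18.7, 0, 0, 0, 0], [0, 0.9, -18.7, 0, 0, 0, 0], [0, 0.9, -18.7, 0, 0, 0, 0], [0, 0.9, -18.7, 0, 0, 0, 0], [0, 0.9, -18.7, 4, 0, 0, 0], [0, 0.9, -18.7, 8, 0, 0, 0], [0, 0.9, -18.7, 11, 0, 0, 0], [0, 0.9, -18.7, 12.2, 0, 0, 0], [0, 0.9, -18.7, 12.2, 0, 0, 0]],
])

```text
clock: 23.9
ee_pos: [506.5, 321.5, 69.5]
tool_rot: [[1.0, 0.001, 0.002], [0.001, -1.0, -0.001], [0.002, 0.001, -1.0]]
force: [-0.6, -0.0, 0.1]
finger_gap: 54.1
```

```bash
python3 go.py  506.5 323 71 0 463.5 -98.4 190 0
```

```text
shift [ 0.   -0.15 -0.15] turn [ 0.1 -0.1  0.1]
shift [ -4.32  42.   -12.02] turn [ 0.1 -0.1  0.1]
t 23.9 at [506.5 321.5  69.5] F [-0.6 -0.   0.1] gap 54.1
```

Request:
move_arm([
  [[0.8, 0, 0, 0, 0, 0, 0], [0.8, 0, 0, 0, 0, 0, 0], [0.8, 0, 0, 0, 0, 0, 0], [0.8, 0, 0, -4, 0, 0, 0], [0.8, 0, 0, -8, 0, 0, 0], [1, 0, 0, -12, 0, 0, 0], [1, -4.3, 42, -12, 0, 0, 0], [1, -4.3, 42, -12, 0, 0, 0], [1, -4.3, 42, -12, 0, 0, 0], [1, -4.3, 42, -12, 0, 0, 0]],
])

```text
clock: 24.9
ee_pos: [485.8, 121.0, 190.1]
tool_rot: [[1.0, 0.001, 0.003], [0.001, -1.0, -0.001], [0.003, 0.001, -1.0]]
force: [0.6, -0.7, 0.1]
finger_gap: 85.5
```

```bash
python3 look.py pics/s6.png green,orange,yellow; python3 go.py  463.5 -98.4 140 0
```

```text
green 462.9375 [602.7 317.5] [599.1 312.1] [600.9 314.8]
blue 295.8125 [606.8  93.9] [613.4  96.7] [610.1  95.3]
blue 362.875 [464.  -99.3] [461.9 -96.3] [463.  -97.8]
yellow 477.375 [502.4 324.5] [501.5 321.8] [502.  323.1]
purple 376.4375 [693.1 -71.5] [682.6 -68.9] [687.8 -70.2]
pink 436.75 [ 679.3 -165.8] [ 674.6 -163.1] [ 676.9 -164.4]
shift [-2.11 21.26  5.08] turn [ 0.3 -0.1 -0.6]
t 25.0 at [486.6 114.2 189.8] F [0.3 0.2 0.4] gap 85.6
```

View pics/s6.png

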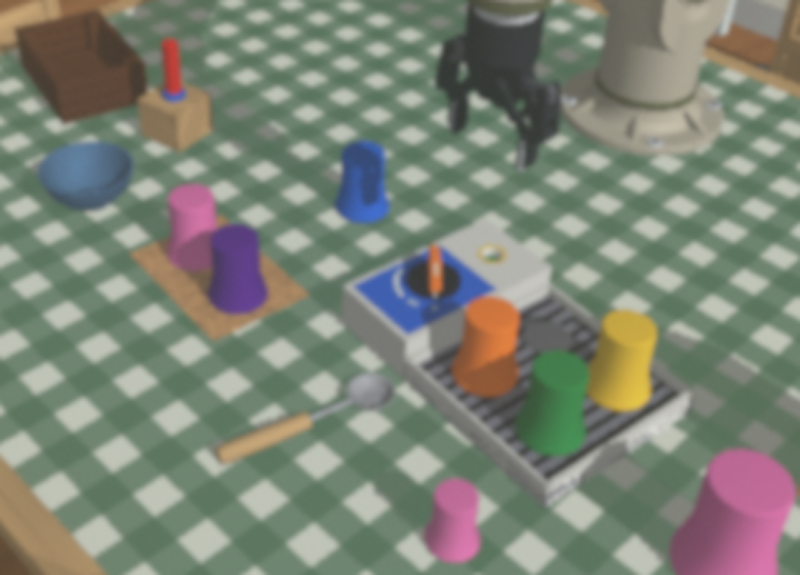

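Orange (490,345), green (555,400) and yellow (625,360) are on the grille; blue (363,180) is left.

Request:
move_arm([
  [[1, -2.2, 21.3, 0, 0, 0, -0.6], [1, -2.2, 21.3, 0, 0, 0, -0.6], [1, -2.2, 21.3, 0, 0, 0, -0.6], [1, -2.2, 21.3, 0, 0, 0, -0.6], [1, -2.2, 21.3, 5, 0, 0, -0.6], [1, -2.2, 21.3, 5, 0, 0, -0.6], [1, -2.2, 21.3, 5, 0, 0, -0.6], [1, -2.2, 21.3, 5, 0, 0, -0.6]],
])

```text
clock: 25.8
ee_pos: [463.7, -97.3, 142.1]
tool_rot: [[1.0, 0.003, 0.004], [0.003, -1.0, -0.005], [0.004, 0.005, -1.0]]
force: [0.6, 0.9, 0.9]
finger_gap: 85.5
```

```bash
python3 go.py  463.5 -98.4 48 0
```

```text
shift [-0.06  0.07  9.42] turn [ 0.3 -0.2  0.2]
t 25.8 at [463.7 -97.3 142.1] F [0.6 0.9 0.9] gap 85.5
```

Request:
move_arm([
  [[1, 0, 0.1, 3, 0, 0, 0], [1, 0, 0.1, 6, 0, 0, 0], [1, 0, 0.1, 9, 0, 0, 0], [1, 0, 0.1, 9.4, 0, 0, 0], [0, 0, 0.1, 9.4, 0, 0, 0], [0, 0, 0.1, 9.4, 0, 0, 0], [0, 0, 0.1, 9.4, 0, 0, 0], [0, 0, 0.1, 9.4, 0, 0, 0], [0, 0, 0.1, 9.4, 0, 0, 0]],
])

```text
clock: 26.7
ee_pos: [465.8, -98.5, 50.3]
tool_rot: [[1.0, 0.003, 0.008], [0.003, -1.0, -0.005], [0.008, 0.005, -1.0]]
force: [-0.7, 2.0, 6.1]
finger_gap: 54.8
```

```bash
python3 go.py  496 227 200 0
```

```text
shift [  3.23 -32.46 -15.12] turn [ 0.3 -0.4  0.2]
t 26.7 at [465.8 -98.5  50.3] F [-0.7  2.   6.1] gap 54.8
```

Request:
move_arm([
  [[0, 0, 0, -4, 0, 0, 0], [0, 0, 0, -8, 0, 0, 0], [0, 0, 0, -12, 0, 0, 0], [0, 3.2, -32.4, -15.2, 0.3, -0.4, 0], [0, 3.2, -32.4, -15.2, 0.3, -0.4, 0], [0, 3.2, -32.4, -15.2, 0.3, -0.4, 0], [0, 3.2, -32.4, -15.2, 0.3, -0.4, 0], [0, 3.2, -32.4, -15.2, 0.3, -0.4, 0], [0, 3.2, -32.4, -15.2, 0.3, -0.4, 0], [0, 3.2, -32.4, -15.2, 0.3, -0.4, 0]],
])

```text
clock: 27.7
ee_pos: [495.0, 231.5, 202.8]
tool_rot: [[1.0, 0.007, 0.003], [0.007, -1.0, 0.002], [0.003, -0.002, -1.0]]
force: [0.4, 0.1, -1.6]
finger_gap: 54.1
```

```bash
python3 go.py  496 226 71 0
```

```text
shift [ 0.05  0.58 13.18] turn [-0.1 -0.2  0.4]
t 27.7 at [495.  231.5 202.8] F [ 0.4  0.1 -1.6] gap 54.1
```

Request:
move_arm([
  [[0, 0, 0.6, 0, 0, 0, 0.4], [0, 0, 0.6, 3, 0, 0, 0.4], [0, 0, 0.6, 7, 0, 0, 0.4], [0, 0, 0.6, 10, 0, 0, 0.4], [0, 0, 0.6, 12.3, 0, 0, 0.4], [0, 0, 0.6, 13.3, 0, 0, 0.4], [0, 0, 0.6, 13.3, 0, 0, 0.4], [0, 0, 0.6, 13.3, 0, 0, 0.4]],
])

```text
clock: 28.5
ee_pos: [496.2, 225.5, 70.8]
tool_rot: [[1.0, -0.0, 0.005], [-0.0, -1.0, 0.003], [0.004, -0.003, -1.0]]
force: [0.7, 0.2, -1.1]
finger_gap: 54.2
```

```bash
python3 go.py  496 226 71 0  553.5 108 200 45
```

```text
shift [-0.02 -0.05 -0.02] turn [-0.2 -0.3 -0. ]
shift [  5.79  11.71 -12.92] turn [ -0.   -0.3 -45. ]
t 28.5 at [496.2 225.5  70.8] F [ 0.7  0.2 -1.1] gap 54.2
```

Request:
move_arm([
  [[0.8, 0, 0, 0, 0, 0, 0], [0.8, 0, 0, 0, 0, 0, 0], [0.8, 0, 0, 0, 0, 0, 0], [0.8, 0, 0, -4, 0, 0, 0], [0.8, 0, 0, -8, 0, 0, 0], [1, 0, 0, -12, 0, 0, 0], [1, 0, 32, -13, 0, 0, -45], [1, 0, 32, -13, 0, 0, -45], [1, 0, 32, -13, 0, 0, -45], [1, 0, 32, -13, 0, 0, -45]],
])

```text
clock: 29.5
ee_pos: [496.3, 52.7, 196.2]
tool_rot: [[0.869, 0.495, 0.005], [0.495, -0.869, 0.002], [0.006, 0.001, -1.0]]
force: [0.5, -0.5, -0.4]
finger_gap: 85.3
```

Request:
move_arm([
  [[1, 0, 12, 0, 0, 0, -11], [1, 0, 12, 0, 0, 0, -11], [1, 0, 12, 0, 0, 0, -11], [1, 0, 12, 0, 0, 0, -11]],
])

```text
clock: 29.9
ee_pos: [556.5, -56.4, 195.7]
tool_rot: [[0.763, 0.646, 0.005], [0.646, -0.763, 0.002], [0.005, 0.002, -1.0]]
force: [-0.3, 0.4, -0.1]
finger_gap: 85.0
```

```bash
python3 look.py pics/s7.png green,orange,yellow,blue; python3 go.py  553.5 108 200 45
python3 - <<'E'
from h import *
g=get_image("top")
cv2.imwrite("pics/t7.png",cv2.resize(g["image"][190:310,190:330],None,fx=5,fy=5,interpolation=cv2.INTER_CUBIC))
E
```

```text
green 472.1875 [599.4 314.3] [598.2 312.5] [598.8 313.4]
blue 847.0 [536.7  89.6] [597.2 125.9] [567.  107.7]
blue 451.625 [492.  227.8] [491.4 226.3] [491.7 227. ]
orange 442.625 [589.2 219.9] [586.4 217. ] [587.8 218.5]
yellow 478.25 [502.6 324.4] [501.8 321.9] [502.2 323.1]
shift [ 10.22 -12.22  -0.34] turn [ 0.  -0.3 -4.4]
t 30.0 at [555.5 -51.2 196.1] F [0.4 1.4 0.2] gap 85.3
```

View pics/t7.png

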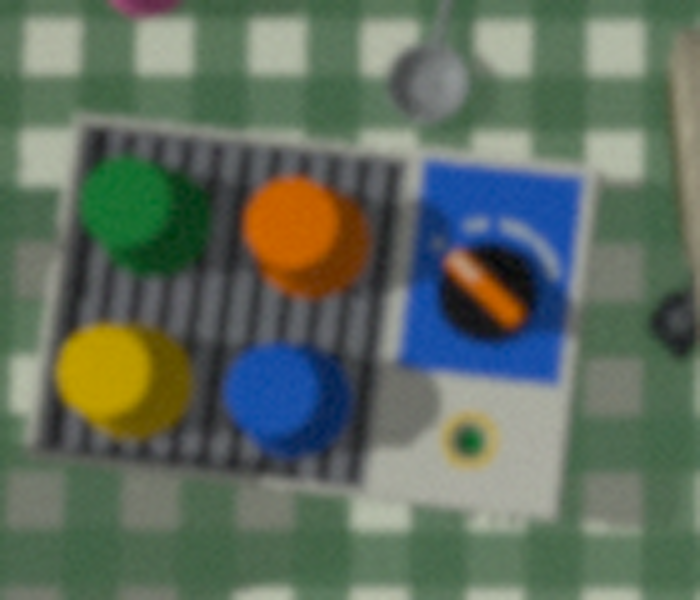

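View pics/s7.png

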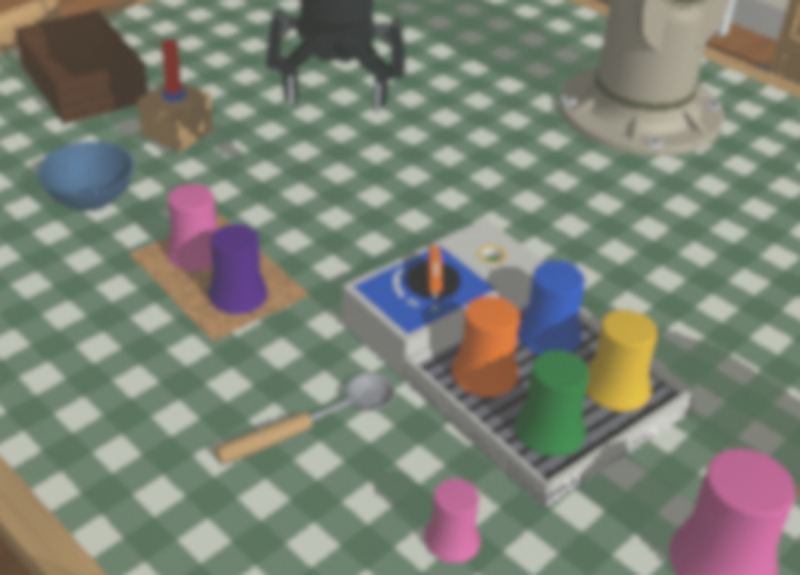

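```bash
cat > tri.py <<'E'
from h import *
np.set_printoptions(precision=2,suppress=True)
def rays(g,uv):
    K,R,t=cam(g); d=R.T@np.linalg.inv(K)@np.array([uv[0],uv[1],1.]); return -R.T@t,d/np.linalg.norm(d)
def tri(a,b):
    A=[];B=[]
    for g,uv in (a,b):
        c,d=rays(g,uv); M=np.eye(3)-np.outer(d,d); A.append(M);B.append(M@c)
    return np.linalg.lstsq(np.vstack(A),np.hstack(B),rcond=None)[0]
gt,gs=get_image("top"),get_image("scene")
def cen(g,lo,hi,box):
    x0,y0,x1,y1=box; im=cv2.resize(g["image"][y0:y1,x0:x1],None,fx=6,fy=6,interpolation=cv2.INTER_CUBIC)
    m=cv2.inRange(cv2.cvtColor(im,cv2.COLOR_BGR2HSV),lo,hi)
    n,l,st,ce=cv2.connectedComponentsWithStats(m); i=1+np.argmax(st[1:,4])
    c=cv2.convexHull(cv2.findContours((l==i).astype(np.uint8),0,2)[0][0])
    M=cv2.moments(c); r=cv2.minAreaRect(c)
    return (np.array([M["m10"],M["m01"]])/M["m00"]+.5)/6-.5+[x0,y0], st[i,4]/36, r[1][0]/6,r[1][1]/6,r[2]
# ring
ringT=cen(gt,(15,70,100),(35,255,255),(270,262,300,292)); ringS=cen(gs,(15,60,100),(35,255,255),(362,236,392,266))
print("ring",ringT,ringS); print(ray(gt,ringT[0],55),ray(gs,ringS[0],55),tri((gt,ringT[0]),(gs,ringS[0])))
barT=cen(gt,(3,150,120),(18,255,255),(274,228,302,262)); barS=cen(gs,(3,130,120),(18,255,255),(340,240,370,275))
print("bar",barT,barS); print(ray(gt,barT[0],88))
flT=cen(gt,(105,90,60),(140,255,255),(448,245,476,270)); flS=cen(gs,(105,90,60),(140,255,255),(236,175,262,200))
print("flange",flT,flS); print(ray(gt,flT[0],66),ray(gs,flS[0],66))
rT=cen(gt,(0,150,80),(8,255,255),(448,240,480,270)); rS=cen(gs,(0,150,80),(8,255,255),(236,155,262,200))
print("red",rT,rS); print(ray(gt,rT[0],143), tri((gt,rT[0]),(gs,rS[0])))
for n,g,b in(("t",gt,(440,235,490,275)),("s",gs,(225,150,275,215))):
    x0,y0,x1,y1=b; cv2.imwrite(f"pics/sty_{n}.png",cv2.resize(g["image"][y0:y1,x0:x1],None,fx=9,fy=9,interpolation=cv2.INTER_CUBIC))
E
python3 tri.py
```

```text
ring (array([283.45, 277.58]), np.float64(73.55555555555556), 11.333333333333334, 11.166666666666666, 90.0) (array([376.68, 251.57]), np.float64(22.555555555555557), 6.069726943969727, 11.161000569661459, 84.2894058227539)
[467.37 118.1   55.  ] [470.44 121.22  55.  ] [467.37 118.59  51.78]
bar (array([286.92, 247.79]), np.float64(64.63888888888889), 17.273111979166668, 5.032704671223958, 43.53120040893555) (array([353.77, 261.98]), np.float64(39.25), 5.666666666666667, 9.0, 0.0)
[551.21 106.74  88.  ]
flange (array([458.56, 255.83]), np.float64(22.88888888888889), 9.161157608032227, 6.19908332824707, 70.49755096435547) (array([249.13, 188.54]), np.float64(4.055555555555555), 1.14940611521403, 5.510091781616211, 86.53176879882812)
[ 532.7  -390.94   66.  ] [ 545.88 -381.55   66.  ]
red (array([465.42, 253.31]), np.float64(62.72222222222222), 7.659999847412109, 11.906665802001953, 73.73979187011719) (array([247.55, 169.76]), np.float64(6.305555555555555), 5.093248049418132, 2.0211302439371743, 75.96376037597656)
[ 532.02 -388.41  143.  ] [ 534.97 -394.25  127.44]
```

View pics/sty_t.png

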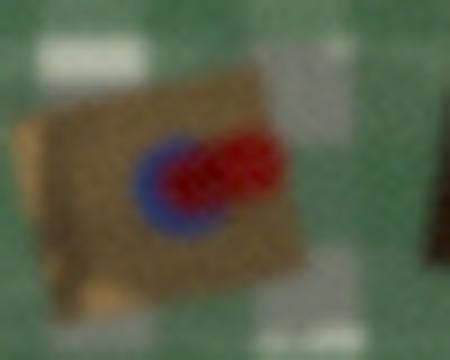

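View pics/sty_s.png

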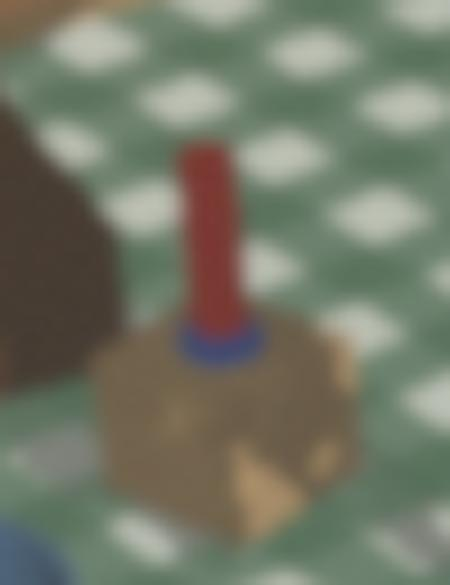

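```bash
python3 - <<'E'
from h import *
np.set_printoptions(precision=1,suppress=True)
gt,gs=get_image("top"),get_image("scene")
f=lambda uv,o:(np.array(uv)+.5)/9-.5+o
print(ray(gt,f((254,163),(440,235)),143),ray(gt,f((185,187),(440,235)),68),ray(gs,f((204,152),(225,150)),143),ray(gs,f((221,343),(225,150)),66))
E
python3 go.py  551.5 107.5 190 45
```

```text
[ 533.8 -394.9  143. ] [ 534.  -394.9   68. ] [ 539.2 -391.   143. ] [ 542.6 -386.2   66. ]
shift [  9.99 -12.2    0.69] turn [ 0.1 -0.3 -4.2]
t 30.25 at [555.4 -50.2 196.6] F [ 0.1 -0.5  1.1] gap 85.2
```

Request:
move_arm([
  [[1, 10.1, -12.2, 0.7, 0, 0, -4.2], [1, 10.1, -12.2, 0.7, 0, 0, -4.2], [1, 10.1, -12.2, 0.7, 0, 0, -4.2], [1, 10.1, -12.2, 0.7, 0, 0, -4.2], [1, 10.1, -12.2, 0.7, 0, 0, -4.2], [1, 10.1, -12.2, 0.7, 0, 0, -4.2], [1, 10.1, -12.2, 0.7, 0, 0, -4.2]],
])

```text
clock: 30.95
ee_pos: [552.6, 105.9, 189.8]
tool_rot: [[0.71, 0.705, 0.006], [0.705, -0.71, 0.001], [0.005, 0.003, -1.0]]
force: [0.4, 0.4, 0.6]
finger_gap: 85.3
```

```bash
python3 go.py  553 107 67 45
```

```text
shift [ 0.04 -0.09 12.28] turn [ 0.2 -0.3 -0.2]
t 30.95 at [552.6 105.9 189.8] F [0.4 0.4 0.6] gap 85.3
```

Request:
move_arm([
  [[1, 0, -0.1, 3, 0, 0, 0], [1, 0, -0.1, 6, 0, 0, 0], [1, 0, -0.1, 9, 0, 0, 0], [1, 0, -0.1, 11.5, 0, 0, 0], [1, 0, -0.1, 12.2, 0, 0, 0], [0.35, 0, -0.1, 12.2, 0, 0, 0], [0.35, 0, -0.1, 12.2, 0, 0, 0], [0.35, 0, -0.1, 12.2, 0, 0, 0]],
])

```text
clock: 31.75
ee_pos: [553.8, 106.7, 69.5]
tool_rot: [[0.71, 0.704, 0.008], [0.704, -0.71, 0.002], [0.007, 0.005, -1.0]]
force: [-0.2, 0.6, 0.1]
finger_gap: 43.9
```

```bash
python3 go.py  553 107 67 45; python3 look.py pics/s8.png
```

```text
shift [-0.04 -0.07  0.25] turn [ 0.3 -0.4 -0.2]
t 31.75 at [553.8 106.7  69.5] F [-0.2  0.6  0.1] gap 43.9
green 472.3125 [603.2 318.7] [602.2 317.2] [602.7 318. ]
blue 451.0625 [493.1 230.5] [492.7 229.6] [492.9 230. ]
yellow 478.4375 [504.3 328.2] [503.8 326.7] [504.1 327.5]
purple 376.1875 [693.3 -71.4] [683.1 -68.9] [688.2 -70.1]
pink 437.375 [ 679.1 -165.4] [ 674.7 -162.8] [ 676.9 -164.1]
```

View pics/s8.png

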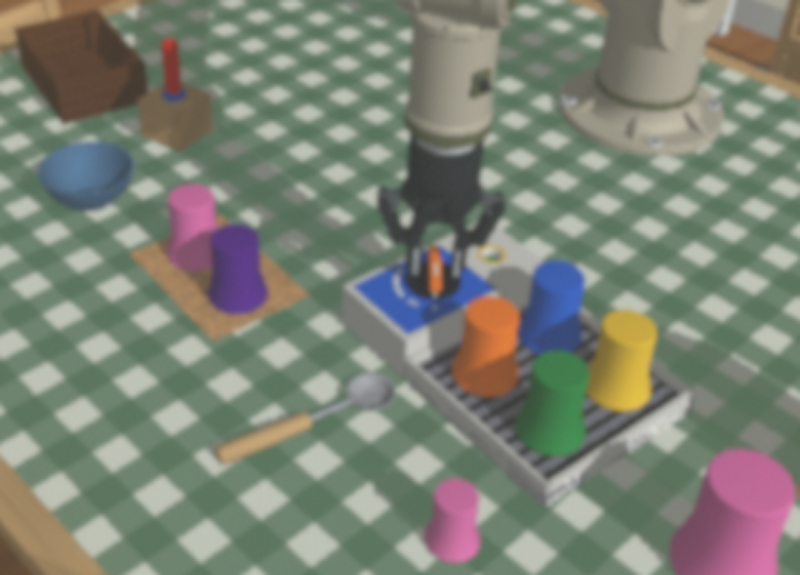

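The bar (435,270) sits midway between the fingers. Close and turn.

Request:
move_arm([
  [[0, 0, 0, 0.1, 0, 0, 0], [0, 0, 0, 0.1, 0, 0, 0], [0, 0, 0, 0.1, 0, 0, 0], [0, 0, 0, 0.1, 0, 0, 0]],
], newtons=30)

```text
clock: 32.25
ee_pos: [554.3, 106.6, 69.0]
tool_rot: [[0.71, 0.704, 0.009], [0.704, -0.71, 0.001], [0.008, 0.006, -1.0]]
force: [0.8, -2.2, 5.7]
finger_gap: 11.2
```

```bash
python3 go.py  553 107 69 -23.4
```

```text
shift [-0.07 -0.12 -0.  ] turn [ 0.  -0.6 68.2]
t 32.25 at [554.3 106.6  69. ] F [ 0.8 -2.2  5.7] gap 11.2
```

Request:
move_arm([
  [[0, 0, 0, 0, 0, 0, 7], [0, 0, 0, 0, 0, 0, 14], [0, 0, 0, 0, 0, 0, 21], [0, 0, 0, 0, 0, 0, 28], [0, 0, 0, 0, 0, 0, 35], [0, 0, 0, 0, 0, 0, 42], [0, 0, 0, 0, 0, 0, 49], [0, 0, 0, 0, 0, 0, 56], [0, 0, 0, 0, 0, 0, 63], [0, 0, 0, 0, 0, 0, 68.5]],
])

```text
clock: 33.25
ee_pos: [553.9, 108.4, 69.0]
tool_rot: [[0.914, -0.405, 0.009], [-0.405, -0.914, 0.003], [0.007, -0.006, -1.0]]
force: [0.0, 4.1, 0.2]
finger_gap: 11.1
```

```bash
python3 go.py  553 107 69 -23.4
```

```text
shift [-0.02  0.17 -0.  ] turn [-0.4 -0.4 -0.5]
t 33.25 at [553.9 108.4  69. ] F [0.  4.1 0.2] gap 11.1
```

Open, rise and go clear for a look at the dial.

Request:
move_arm([
  [[0, 0, 0, 0, 0, 0, 0], [0.4, 0, 0, 0, 0, 0, 0], [0.4, 0, 0, 0, 0, 0, 0], [0.4, 0, 0, 0, 0, 0, 0], [0.4, 0, 0, -4, 0, 0, 0], [0.4, 0, 0, -8, 0, 0, 0], [0.5, 0, 0, -12, 0, 0, 0], [0.5, 15, 34, -13, 0, 0, -23], [0.5, 15, 34, -13, 0, 0, -23], [0.5, 15, 34, -13, 0, 0, -23]],
])

```text
clock: 34.25
ee_pos: [552.8, -31.8, 192.9]
tool_rot: [[1.0, -0.01, 0.01], [-0.01, -1.0, 0.003], [0.01, -0.003, -1.0]]
force: [1.6, -0.1, -0.0]
finger_gap: 43.0
```

Request:
move_arm([
  [[0.5, 7, 20, 0, 0, 0, 0], [0.5, 7, 20, 0, 0, 0, 0], [0.5, 7, 20, 0, 0, 0, 0], [0.5, 7, 20, 0, 0, 0, 0]],
])

```text
clock: 34.65
ee_pos: [616.9, -222.7, 193.1]
tool_rot: [[1.0, -0.01, 0.01], [-0.01, -1.0, 0.003], [0.01, -0.003, -1.0]]
force: [1.0, 0.7, -0.7]
finger_gap: 42.7
```

```bash
python3 look.py pics/s9.png green,orange,yellow,blue; python3 go.py  535 -394 220 0
python3 - <<'E'
from h import *
g=get_image("top")
cv2.imwrite("pics/t9.png",cv2.resize(g["image"][190:310,190:330],None,fx=5,fy=5,interpolation=cv2.INTER_CUBIC))
E
```

```text
green 473.75 [600.5 314.7] [599.1 312.6] [599.8 313.6]
blue 840.625 [536.8  89.5] [596.8 125.7] [566.8 107.6]
blue 451.375 [492.1 227.9] [491.4 226.2] [491.7 227. ]
orange 440.6875 [589.4 220.2] [586.4 216.8] [587.9 218.5]
yellow 479.1875 [502.7 324.3] [501.9 321.8] [502.3 323.1]
purple 376.3125 [693.3 -71.3] [682.8 -68.7] [688.1 -70. ]
pink 428.875 [ 678.8 -166.2] [ 674.3 -163.5] [ 676.6 -164.8]
shift [-7.69 16.5  -2.93] turn [ 0.1 -0.5 -1.2]
t 34.75 at [ 615.5 -230.6  191.2] F [-0.4 -0.4 -0.5] gap 42.8
```

View pics/t9.png

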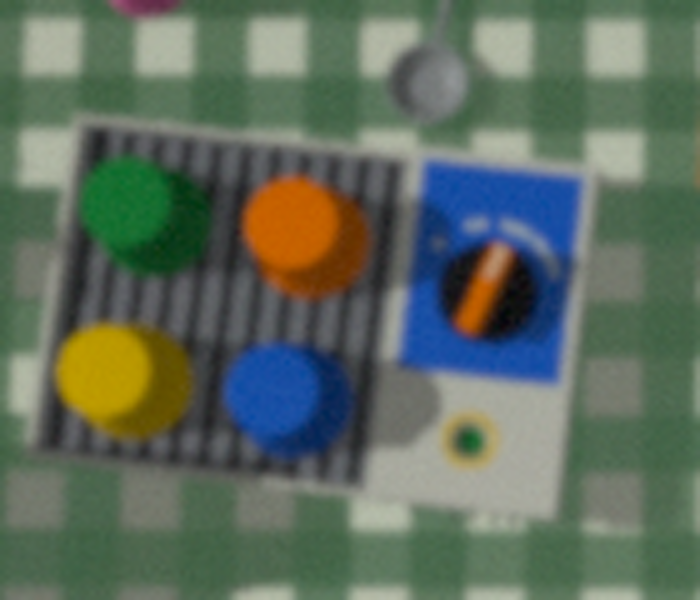

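View pics/s9.png

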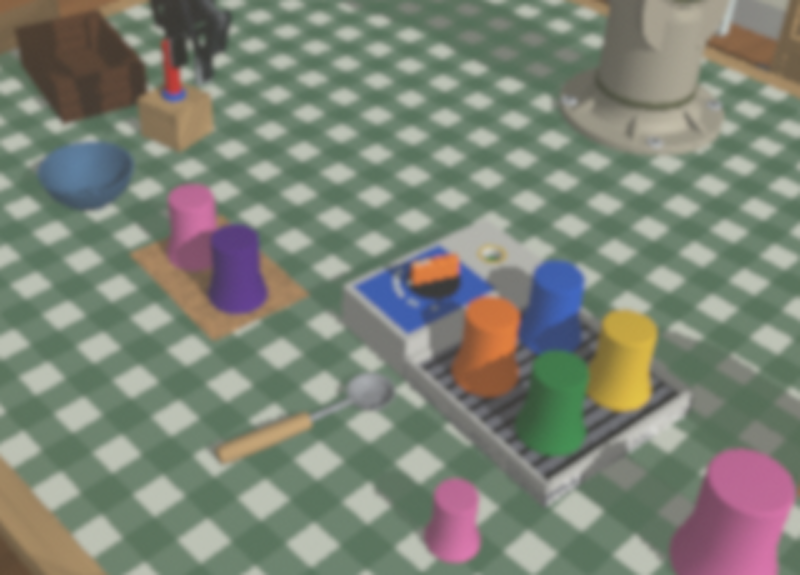

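Dial pointer points to the third mark (about -21° in world, expected -23°). Now the stylus.

Request:
move_arm([
  [[0.8, -7.7, 16.5, -2.9, 0, -0.5, -1.2], [0.8, -7.7, 16.5, -2.9, 0, -0.5, -1.2], [0.8, -7.7, 16.5, -2.9, 0, -0.5, -1.2], [0.8, -7.7, 16.5, -2.9, 0, -0.5, -1.2], [0.8, -7.7, 16.5, -2.9, 0, -0.5, -1.2], [0.8, -7.7, 16.5, -2.9, 0, -0.5, -1.2], [0.8, -7.7, 16.5, -2.9, 0, -0.5, -1.2]],
])

```text
clock: 35.5
ee_pos: [536.9, -387.3, 219.4]
tool_rot: [[1.0, 0.007, -0.0], [0.007, -1.0, 0.003], [-0.0, -0.003, -1.0]]
force: [0.3, 0.4, -0.3]
finger_gap: 68.4
```

```bash
python3 go.py  535 -394 150 0 535 -394 88 0
python3 - <<'E'
from h import *
for n,(x0,y0,x1,y1) in (("top",(420,215,520,295)),("scene",(215,120,285,215))):
    g=get_image(n); cv2.imwrite(f"pics/g_{n}.png",cv2.resize(g["image"][y0:y1,x0:x1],None,fx=6,fy=6,interpolation=cv2.INTER_CUBIC))
E
```

```text
shift [-0.19  0.69  6.93] turn [-0.2  0.   0.4]
shift [-0.19  0.71 13.13] turn [-0.2  0.   0.4]
t 35.5 at [ 536.9 -387.3  219.4] F [ 0.3  0.4 -0.3] gap 68.4
```

View pics/g_scene.png

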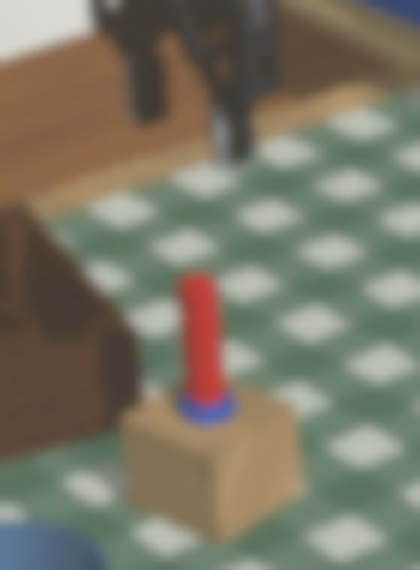

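Request:
move_arm([
  [[0.8, -0.2, 0.7, 0, 0, 0, 0.4], [0.8, -0.2, 0.7, 2, 0, 0, 0.4], [0.8, -0.2, 0.7, 5, 0, 0, 0.4], [0.8, -0.2, 0.7, 8, 0, 0, 0.4], [0.8, -0.2, 0.7, 11, 0, 0, 0.4], [0.8, -0.2, 0.7, 13.1, 0, 0, 0.4], [0.45, -0.2, 0.7, 13.1, 0, 0, 0.4], [0.45, -0.2, 0.7, 13.1, 0, 0, 0.4]],
])

```text
clock: 36.4
ee_pos: [535.4, -393.7, 88.7]
tool_rot: [[1.0, 0.001, -0.0], [0.001, -1.0, 0.003], [-0.0, -0.003, -1.0]]
force: [0.0, -0.1, 0.7]
finger_gap: 39.8
```

```bash
python3 go.py   535 -394 88 0
python3 - <<'E'
from h import *
for n,(x0,y0,x1,y1) in (("scene",(215,120,285,215)),):
    g=get_image(n); cv2.imwrite(f"pics/g2_{n}.png",cv2.resize(g["image"][y0:y1,x0:x1],None,fx=6,fy=6,interpolation=cv2.INTER_CUBIC))
E
```

```text
shift [-0.04  0.03  0.07] turn [-0.2  0.   0.1]
t 36.4 at [ 535.4 -393.7   88.7] F [ 0.  -0.1  0.7] gap 39.8
```

View pics/g2_scene.png

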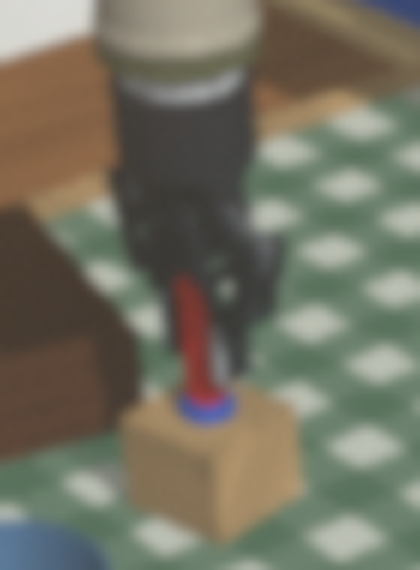

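Request:
move_arm([
  [[0.2, 0, 0, 0, 0, 0, 0], [0.1, 0, 0, 0, 0, 0, 0], [0, 0, 0, 0, 0, 0, 0], [0, 0, 0, 0, 0, 0, 0], [0, 0, 0, 0, 0, 0, 0]],
], newtons=40)

```text
clock: 36.95
ee_pos: [536.8, -394.7, 91.6]
tool_rot: [[1.0, 0.001, 0.004], [0.001, -1.0, 0.0], [0.004, -0.0, -1.0]]
force: [-1.4, 0.6, 6.5]
finger_gap: 21.3
```

```bash
python3 -c "
from cell import *
s=state();print(s['force'],s['ft_torque'],s['ee_pos'],s['finger_gap'],s['clock'])"
```

```text
[-1.36266132  0.61472871  6.54692555] [0.11208779 0.04688734 0.0366803 ] [ 536.80009977 -394.69339604   91.55362668] 21.262718618839934 36.95
```

Request:
move_arm([
  [[0, 0, 0, -1, 0, 0, 0], [0, 0, 0, -2, 0, 0, 0], [0, 0, 0, -4, 0, 0, 0], [0, 0, 0, -6, 0, 0, 0], [0, 0, 0, -8, 0, 0, 0], [0, 0, 0, -10, 0, 0, 0], [0, 0, 0, -10, 0, 0, 0], [0, 0, 0, -10, 0, 0, 0]],
])

```text
clock: 37.75
ee_pos: [536.6, -394.8, 192.1]
tool_rot: [[1.0, 0.001, 0.005], [0.001, -1.0, -0.0], [0.005, 0.0, -1.0]]
force: [0.5, -0.9, -1.4]
finger_gap: 20.8
```

```bash
python3 go.py   469 119 190 0
python3 - <<'E'
from h import *
for n,(x0,y0,x1,y1) in (("scene",(215,100,315,215)),("top",(420,215,540,295))):
    g=get_image(n); cv2.imwrite(f"pics/g3_{n}.png",cv2.resize(g["image"][y0:y1,x0:x1],None,fx=5,fy=5,interpolation=cv2.INTER_CUBIC))
E
```

```text
shift [ -6.7  -51.39   0.17] turn [ 0.  -0.3  0.1]
t 37.75 at [ 536.6 -394.8  192.1] F [ 0.5 -0.9 -1.4] gap 20.8
```

View pics/g3_scene.png

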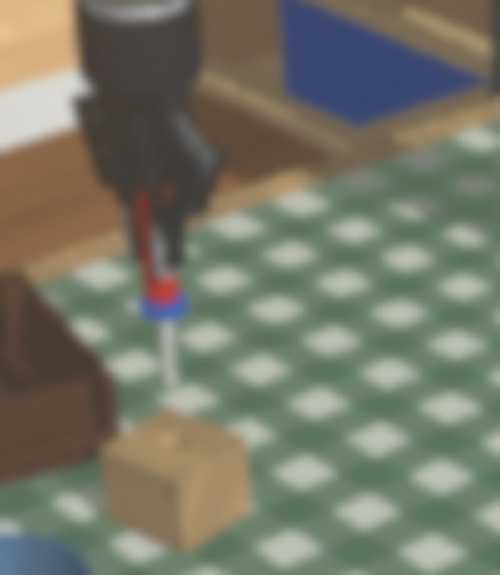

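View pics/g3_top.png

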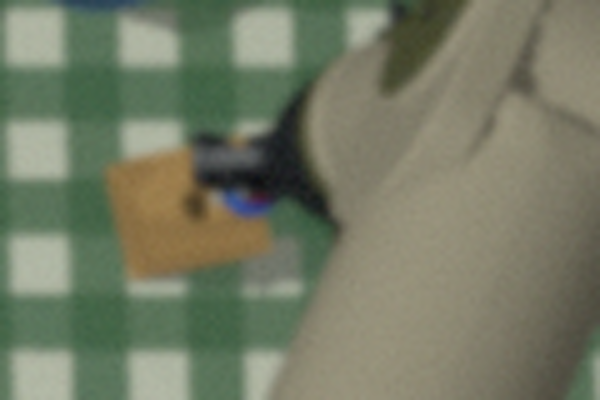

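Run:
```python
from h import *
np.set_printoptions(precision=1,suppress=True)
gt,gs=get_image("top"),get_image("scene")
f=lambda uv,o:(np.array(uv)+.5)/5-.5+np.array(o)
print(ray(gt,f((194,205),(420,215)),60),ray(gs,f((173,438),(215,100)),60))
P=[536.6,-394.8]
tipz=192.1-86.6
o=proj(gs,[[*P,tipz],[*P,tipz+59]]); print("expected tip/flange crop",(o-[215,100]+.5)*5-.5)
o=proj(gt,[[*P,tipz],[*P,tipz+59]]); print("top",(o-[420,215]+.5)*5-.5)
```

```text
[ 534.  -392.2   60. ] [ 534.9 -397.    60. ]
expected tip/flange crop [[167.5 381.1]
 [160.3 301.3]]
top [[220.9 192.4]
 [252.3 181.1]]
```

Request:
move_arm([
  [[0, -6.7, -51.3, 0, 0, -0.3, 0], [0, -6.7, -51.3, 0, 0, -0.3, 0], [0, -6.7, -51.3, 0, 0, -0.3, 0], [0, -6.7, -51.3, 0, 0, -0.3, 0], [0, -6.7, -51.3, 0, 0, -0.3, 0], [0, -6.7, -51.3, 0, 0, -0.3, 0], [0, -6.7, -51.3, 0, 0, -0.3, 0], [0, -6.7, -51.3, 0, 0, -0.3, 0], [0, -6.7, -51.3, 0, 0, -0.3, 0], [0, -6.7, -51.3, 0, 0, -0.3, 0]],
])

```text
clock: 38.95
ee_pos: [469.7, 102.6, 190.6]
tool_rot: [[1.0, 0.001, -0.004], [0.001, -1.0, 0.001], [-0.004, -0.001, -1.0]]
force: [1.2, -0.0, -0.7]
finger_gap: 20.7
```

Request:
move_arm([
  [[0, 0, 0, 0, 0, 0, 0], [0, 0, 0, 0, 0, 0, 0], [0, 0, 0, 0, 0, 0, 0]],
])

```text
clock: 39.25
ee_pos: [469.7, 101.3, 190.2]
tool_rot: [[1.0, -0.0, -0.005], [-0.0, -1.0, 0.001], [-0.005, -0.001, -1.0]]
force: [0.3, -1.3, -0.9]
finger_gap: 21.2
```

```bash
python3 go.py   469.7 118.5 155 0
```

```text
shift [ 0.01 -1.71  3.52] turn [-0.   0.3 -0. ]
t 39.25 at [469.7 101.3 190.2] F [ 0.3 -1.3 -0.9] gap 21.2
```

Request:
move_arm([
  [[0, 0, -1.7, 0, 0, 0.3, 0], [0, 0, -1.7, 2, 0, 0.3, 0], [0, 0, -1.7, 3.5, 0, 0.3, 0], [0, 0, -1.7, 3.5, 0, 0.3, 0], [0, 0, -1.7, 3.5, 0, 0.3, 0]],
])

```text
clock: 39.75
ee_pos: [469.8, 117.0, 155.2]
tool_rot: [[1.0, -0.003, 0.0], [-0.003, -1.0, 0.0], [0.0, -0.0, -1.0]]
force: [-0.4, 0.2, 0.3]
finger_gap: 21.1
```

```bash
python3 go.py   469.7 118.5 129 0
python3 - <<'E'
from h import *
for n,(x0,y0,x1,y1) in (("scene",(330,190,430,290)),("top",(245,225,345,305))):
    g=get_image(n); cv2.imwrite(f"pics/b_{n}.png",cv2.resize(g["image"][y0:y1,x0:x1],None,fx=6,fy=6,interpolation=cv2.INTER_CUBIC))
    s=state(); p=list(s["ee_pos"][:2]); z=s["ee_pos"][2]-86.6
    print(n,(proj(g,[p+[z],p+[55]])-[x0,y0]+.5)*6-.5)
E
```

```text
shift [-0.01 -0.15  2.62] turn [-0.  -0.  -0.2]
t 39.75 at [469.8 117.  155.2] F [-0.4  0.2  0.3] gap 21.1
scene [[279.77805038 344.40208783]
 [276.95222677 367.8971126 ]]
top [[231.66952058 310.30389788]
 [234.07663792 311.97747944]]
```

View pics/b_scene.png

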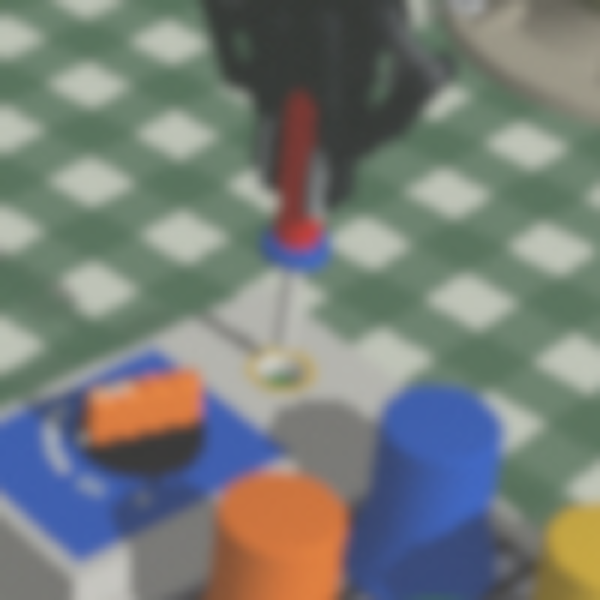

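View pics/b_top.png

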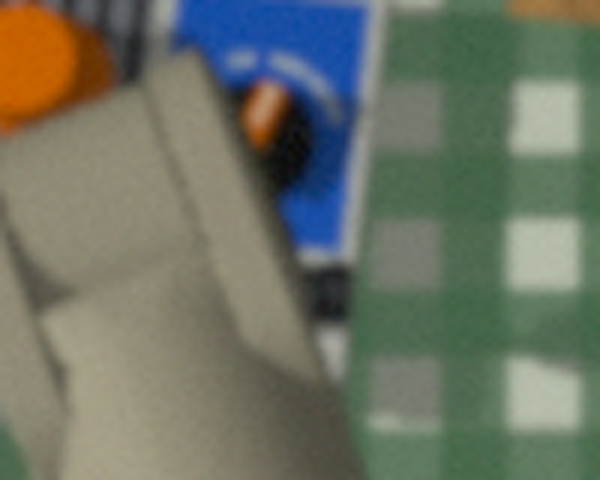

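Request:
move_arm([
  [[0, 0, -0.1, 0.5, 0, 0, 0], [0, 0, -0.1, 1, 0, 0, 0], [0, 0, -0.1, 1.5, 0, 0, 0], [0, 0, -0.1, 1.8, 0, 0, 0], [0, 0, -0.1, 1.8, 0, 0, 0]],
])

```text
clock: 40.35
ee_pos: [469.9, 118.7, 137.4]
tool_rot: [[1.0, -0.002, 0.001], [-0.002, -1.0, 0.001], [0.001, -0.001, -1.0]]
force: [0.1, -0.8, -0.6]
finger_gap: 21.0
```

```bash
python3 go.py   469.7 118.5 129 0
python3 - <<'E'
from h import *
for n,(x0,y0,x1,y1) in (("scene",(330,190,430,290)),):
    g=get_image(n); cv2.imwrite(f"pics/b2_{n}.png",cv2.resize(g["image"][y0:y1,x0:x1],None,fx=6,fy=6,interpolation=cv2.INTER_CUBIC))
E
```

```text
shift [-0.02  0.02  0.84] turn [-0.  -0.  -0.1]
t 40.35 at [469.9 118.7 137.4] F [ 0.1 -0.8 -0.6] gap 21.0
```

View pics/b2_scene.png

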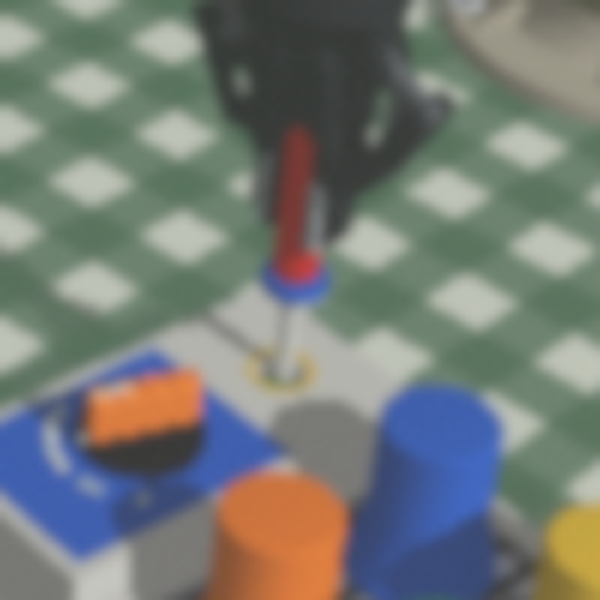

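The tip (283,365) is inside the yellow ring. Push step by step.

Request:
move_arm([
  [[0, 0, 0, 0.3, 0, 0, 0], [0, 0, 0, 0.5, 0, 0, 0], [0, 0, 0, 0.7, 0, 0, 0], [0, 0, 0, 0.7, 0, 0, 0], [0, 0, 0, 0.7, 0, 0, 0]],
])

```text
clock: 40.9
ee_pos: [470.3, 118.8, 130.9]
tool_rot: [[1.0, -0.002, 0.002], [-0.002, -1.0, 0.001], [0.002, -0.001, -1.0]]
force: [-0.6, 0.2, 1.1]
finger_gap: 21.1
```

Request:
move_arm([
  [[0, 0, 0, 0.1, 0, 0, 0], [0, 0, 0, 0.2, 0, 0, 0], [0, 0, 0, 0.2, 0, 0, 0], [0, 0, 0, 0.2, 0, 0, 0]],
])

```text
clock: 41.3
ee_pos: [470.4, 118.8, 129.0]
tool_rot: [[1.0, -0.002, 0.002], [-0.002, -1.0, 0.001], [0.002, -0.001, -1.0]]
force: [-1.2, -0.3, 2.8]
finger_gap: 20.8
```

Request:
move_arm([
  [[0, 0, 0, 0.2, 0, 0, 0], [0, 0, 0, 0.3, 0, 0, 0], [0, 0, 0, 0.3, 0, 0, 0], [0, 0, 0, 0.3, 0, 0, 0]],
])

```text
clock: 41.7
ee_pos: [471.4, 119.1, 127.9]
tool_rot: [[1.0, -0.002, 0.005], [-0.002, -1.0, 0.001], [0.005, -0.001, -1.0]]
force: [-4.1, -1.5, 18.8]
finger_gap: 21.2
```

Request:
move_arm([
  [[0, 0, 0, 0.2, 0, 0, 0], [0, 0, 0, 0.3, 0, 0, 0], [0, 0, 0, 0.3, 0, 0, 0], [0, 0, 0, 0.3, 0, 0, 0]],
])

```text
clock: 42.1
ee_pos: [473.4, 119.4, 127.5]
tool_rot: [[1.0, -0.002, 0.009], [-0.002, -1.0, 0.001], [0.009, -0.001, -1.0]]
force: [-3.2, -2.0, 21.2]
finger_gap: 21.0
```

Button bottomed (≈20 N stop). Let it go.

Request:
move_arm([
  [[0, -0.2, 0, -0.4, 0, -0.5, 0], [0, -0.3, 0, -1, 0, -0.5, 0], [0, -0.3, 0, -2, 0, -0.5, 0], [0, -0.3, 0, -4, 0, -0.5, 0], [0, -0.3, 0, -6.2, 0, -0.5, 0], [0, -0.3, 0, -6.2, 0, -0.5, 0], [0, -0.3, 0, -6.2, 0, -0.5, 0]],
])

```text
clock: 42.8
ee_pos: [469.8, 119.3, 189.5]
tool_rot: [[1.0, -0.002, 0.001], [-0.002, -1.0, 0.001], [0.001, -0.001, -1.0]]
force: [-0.3, -0.1, -0.4]
finger_gap: 21.3
```

```bash
python3 go.py   536.6 -394.7 190 0
python3 - <<'E'
from h import *
for n,(x0,y0,x1,y1) in (("scene",(330,150,430,270)),):
    g=get_image(n); cv2.imwrite(f"pics/b3_{n}.png",cv2.resize(g["image"][y0:y1,x0:x1],None,fx=5,fy=5,interpolation=cv2.INTER_CUBIC))
    s=state(); p=list(s["ee_pos"][:2]); z=s["ee_pos"][2]-86.3
    print(n,(proj(g,[p+[z],p+[z+59],p+[z+138]])-[x0,y0]+.5)*5-.5)
E
```

```text
shift [ 6.8  51.38 -0.09] turn [-0.1 -0.1 -0.1]
t 42.8 at [469.8 119.3 189.5] F [-0.3 -0.1 -0.4] gap 21.3
scene [[241.91754638 440.53791961]
 [252.5168209  353.2238394 ]
 [267.74109631 227.81019885]]
```

View pics/b3_scene.png

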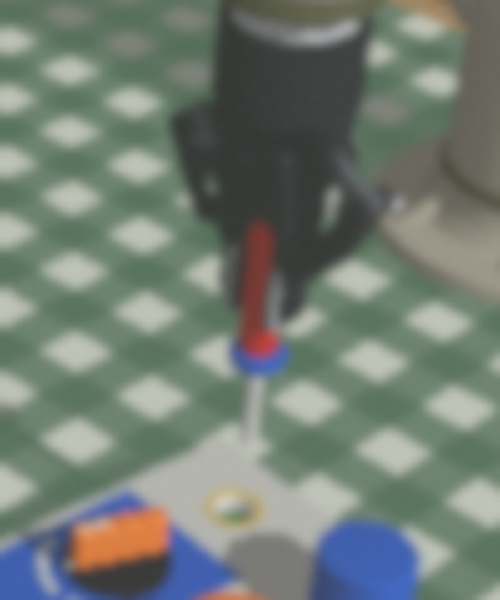

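Request:
move_arm([
  [[0, 6.8, 51.4, 0, 0, 0, 0], [0, 6.8, 51.4, 0, 0, 0, 0], [0, 6.8, 51.4, 0, 0, 0, 0], [0, 6.8, 51.4, 0, 0, 0, 0], [0, 6.8, 51.4, 0, 0, 0, 0], [0, 6.8, 51.4, 0, 0, 0, 0], [0, 6.8, 51.4, 0, 0, 0, 0], [0, 6.8, 51.4, 0, 0, 0, 0], [0, 6.8, 51.4, 0, 0, 0, 0], [0, 6.8, 51.4, 0, 0, 0, 0]],
])

```text
clock: 43.85
ee_pos: [533.2, -378.2, 186.8]
tool_rot: [[1.0, -0.002, -0.002], [-0.002, -1.0, 0.002], [-0.002, -0.002, -1.0]]
force: [0.8, 0.1, 0.1]
finger_gap: 21.0
```

```bash
python3 go.py   536.6 -394.7 155 0
```

```text
shift [0.36 1.65 3.18] turn [-0.1  0.1 -0.1]
t 43.85 at [ 533.2 -378.2  186.8] F [0.8 0.1 0.1] gap 21.0
```

Request:
move_arm([
  [[0, 0.4, 1.6, 0, 0, 0, 0], [0, 0.4, 1.6, 1, 0, 0, 0], [0, 0.4, 1.6, 3.1, 0, 0, 0], [0, 0.4, 1.6, 3.1, 0, 0, 0], [0, 0.4, 1.6, 3.1, 0, 0, 0]],
])

```text
clock: 44.35
ee_pos: [536.8, -392.5, 154.7]
tool_rot: [[1.0, -0.001, -0.004], [-0.001, -1.0, 0.004], [-0.004, -0.004, -1.0]]
force: [-0.3, 0.4, 0.3]
finger_gap: 21.3
```

```bash
python3 go.py   536.6 -394.7 150 0
python3 - <<'E'
from h import *
for n,(x0,y0,x1,y1) in (("scene",(215,100,315,215)),("top",(420,215,540,295))):
    g=get_image(n); cv2.imwrite(f"pics/h_{n}.png",cv2.resize(g["image"][y0:y1,x0:x1],None,fx=5,fy=5,interpolation=cv2.INTER_CUBIC))
E
```

```text
shift [-0.01  0.22  0.47] turn [-0.2  0.3 -0. ]
t 44.35 at [ 536.8 -392.5  154.7] F [-0.3  0.4  0.3] gap 21.3
```

View pics/h_scene.png

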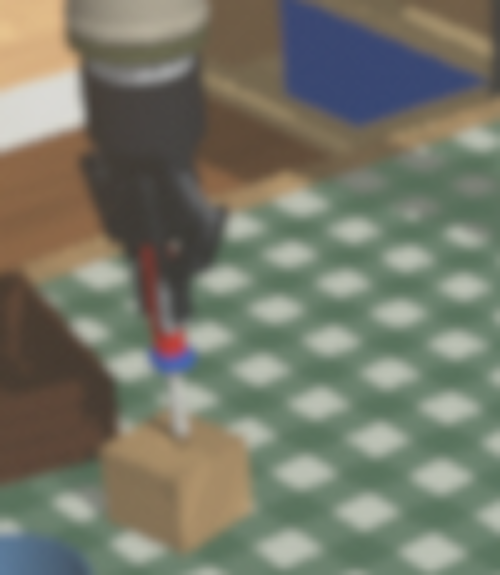

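View pics/h_top.png

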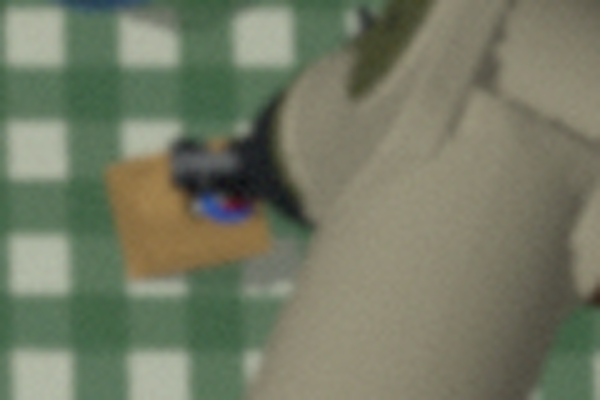

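Request:
move_arm([
  [[0, 0, 0.2, 0, 0, 0.3, 0], [0, 0, 0.2, 0.5, 0, 0.3, 0], [0, 0, 0.2, 1, 0, 0.3, 0], [0, 0, 0.2, 1.4, 0, 0.3, 0], [0, 0, 0.2, 1.4, 0, 0.3, 0], [0, 0, 0.2, 1.4, 0, 0.3, 0]],
])

```text
clock: 45.05
ee_pos: [537.4, -395.4, 142.3]
tool_rot: [[1.0, -0.001, 0.003], [-0.001, -1.0, 0.002], [0.003, -0.002, -1.0]]
force: [0.9, -0.2, 0.2]
finger_gap: 21.0
```

```bash
python3 go.py   536.6 -394.7 91.6 0
python3 - <<'E'
from h import *
for n,(x0,y0,x1,y1) in (("scene",(215,100,315,215)),):
    g=get_image(n); cv2.imwrite(f"pics/h2_{n}.png",cv2.resize(g["image"][y0:y1,x0:x1],None,fx=5,fy=5,interpolation=cv2.INTER_CUBIC))
E
```

```text
shift [-0.1  -0.06  5.07] turn [-0.1 -0.2 -0.1]
t 45.05 at [ 537.4 -395.4  142.3] F [ 0.9 -0.2  0.2] gap 21.0
```

View pics/h2_scene.png

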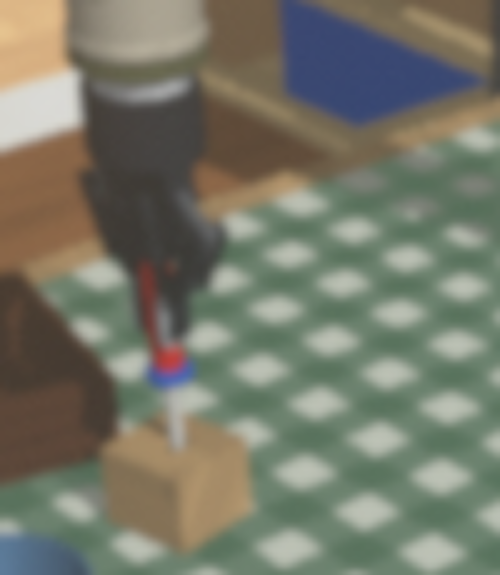

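Request:
move_arm([
  [[0, -0.1, 0, 0.5, 0, 0, 0], [0, -0.1, 0, 1, 0, 0, 0], [0, -0.1, 0, 1.5, 0, 0, 0], [0, -0.1, 0, 1.5, 0, 0, 0]],
])

```text
clock: 45.5
ee_pos: [536.1, -395.2, 126.3]
tool_rot: [[1.0, -0.001, 0.002], [-0.001, -1.0, 0.003], [0.002, -0.003, -1.0]]
force: [-1.2, -0.4, -1.2]
finger_gap: 21.2
```

Request:
move_arm([
  [[0, 0, 0, 0.7, 0, 0, 0], [0, 0, 0, 1.4, 0, 0, 0], [0, 0, 0, 2.1, 0, 0, 0], [0, 0, 0, 2.8, 0, 0, 0], [0, 0, 0, 3.1, 0, 0, 0], [0, 0, 0, 3.3, 0, 0, 0], [0, 0, 0, 3.3, 0, 0, 0]],
])

```text
clock: 46.2
ee_pos: [536.2, -395.0, 93.1]
tool_rot: [[1.0, -0.001, 0.002], [-0.001, -1.0, 0.003], [0.002, -0.003, -1.0]]
force: [1.0, -1.2, -1.3]
finger_gap: 20.9
```

Request:
move_arm([
  [[0, 0, 0, 0.2, 0, 0, 0], [0, 0, 0, 0.3, 0, 0, 0], [0, 0, 0, 0.3, 0, 0, 0]],
])

```text
clock: 46.5
ee_pos: [536.4, -395.3, 91.5]
tool_rot: [[1.0, -0.001, 0.003], [-0.001, -1.0, 0.002], [0.003, -0.002, -1.0]]
force: [-2.9, 1.8, 8.0]
finger_gap: 21.1
```

Flange is seated (8 N). Open and rise.

Request:
move_arm([
  [[0.6, 0, 0, 0, 0, 0, 0], [0.6, 0, 0, 0, 0, 0, 0], [0.6, 0, 0, 0, 0, 0, 0], [0.6, 0, 0, 0, 0, 0, 0], [0.6, 0, 0, -2, 0, 0, 0], [0.6, 0, 0, -5, 0, 0, 0], [0.6, 0, 0, -9, 0, 0, 0], [0.6, 0, 0, -13, 0, 0, 0], [0.6, 0, 0, -16, 0, 0, 0]],
])

```text
clock: 47.4
ee_pos: [536.3, -395.8, 254.5]
tool_rot: [[1.0, -0.001, 0.005], [-0.001, -1.0, 0.001], [0.005, -0.001, -1.0]]
force: [0.8, -0.8, -0.5]
finger_gap: 51.1
```

Request:
move_arm([
  [[0.6, -20, -10, 0, 0, 0, 0], [0.6, -20, -10, 0, 0, 0, 0], [0.6, -20, -10, 0, 0, 0, 0], [0.6, -20, -10, 0, 0, 0, 0], [0.6, -20, -10, 0, 0, 0, 0], [0.6, -20, -10, 0, 0, 0, 0], [0.6, -20, -10, 0, 0, 0, 0]],
])

```text
clock: 48.1
ee_pos: [336.4, -295.7, 254.1]
tool_rot: [[1.0, -0.002, 0.006], [-0.002, -1.0, -0.001], [0.006, 0.001, -1.0]]
force: [0.1, 0.0, 0.7]
finger_gap: 51.4
```

```bash
python3 look.py pics/s10.png green,orange,yellow,blue
python3 tri.py
python3 - <<'E'
from h import *
g=get_image("top"); print(state()["clock"],state()["ee_pos"])
cv2.imwrite("pics/t10.png",cv2.resize(g["image"][170:310,190:500],None,fx=2.5,fy=2.5,interpolation=cv2.INTER_CUBIC))
E
```

```text
green 474.625 [600.2 314.1] [599.2 312.6] [599.7 313.4]
blue 837.625 [536.5  89.5] [596.7 125.9] [566.6 107.7]
blue 452.0625 [491.5 226.8] [491.4 226.5] [491.4 226.7]
orange 444.8125 [589.1 219.9] [586.4 216.9] [587.7 218.4]
yellow 478.0 [502.5 324.4] [501.6 321.9] [502.1 323.2]
purple 375.8125 [693.1 -71.3] [683.  -68.8] [688.  -70.1]
pink 437.0 [ 679.  -165.7] [ 674.5 -163.1] [ 676.8 -164.4]
ring (array([283.48, 277.59]), np.float64(73.72222222222223), 11.333333333333334, 11.166666666666666, 90.0) (array([376.61, 251.53]), np.float64(23.194444444444443), 6.101573944091797, 11.01932144165039, 85.8150863647461)
[467.32 118.04  55.  ] [470.49 120.98  55.  ] [467.38 118.44  51.81]
bar (array([285.93, 247.9 ]), np.float64(64.61111111111111), 5.00904115041097, 16.939359029134113, 23.96249008178711) (array([353.59, 257.93]), np.float64(145.47222222222223), 8.803759892781576, 19.252574920654297, 77.47119140625)
[550.89 109.57  88.  ]
flange (array([458.15, 256.71]), np.float64(23.38888888888889), 9.324345270792643, 6.219468434651692, 65.92449951171875) (array([250.08, 187.76]), np.float64(14.805555555555555), 3.0535449981689453, 7.477271397908528, 86.633544921875)
[ 530.13 -389.65   66.  ] [ 540.51 -383.55   66.  ]
red (array([465.47, 254.14]), np.float64(72.97222222222223), 8.189903259277344, 12.195639292399088, 74.47589111328125) (array([248.96, 175.64]), np.float64(81.02777777777777), 19.3647944132487, 4.936912218729655, 85.18644714355469)
[ 529.74 -388.46  143.  ] [ 532.54 -398.79  103.48]
48.35 [ 337.05143166 -295.65149832  253.19386439]
```

View pics/t10.png

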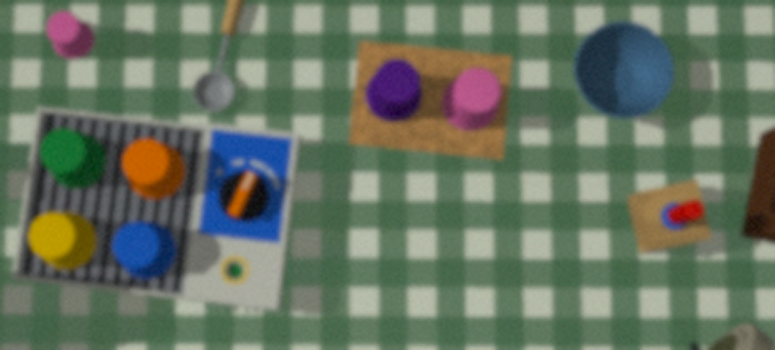

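View pics/s10.png

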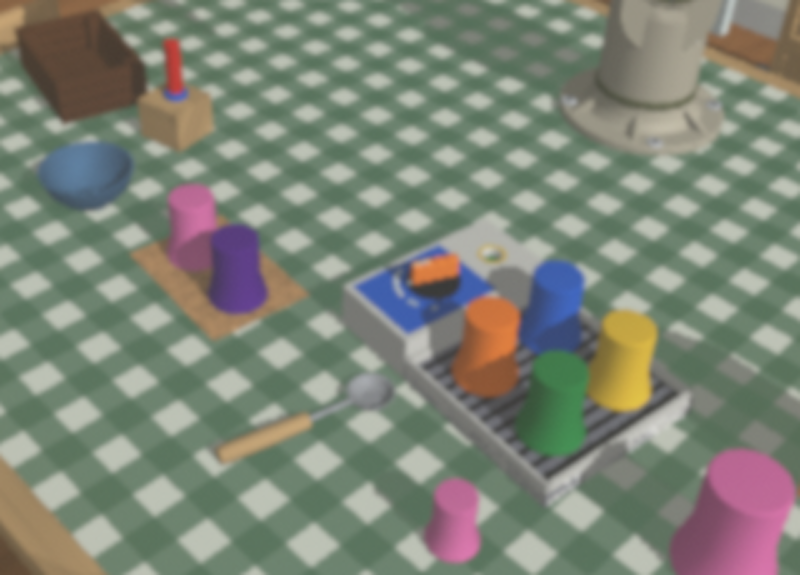

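View pics/sty_s.png

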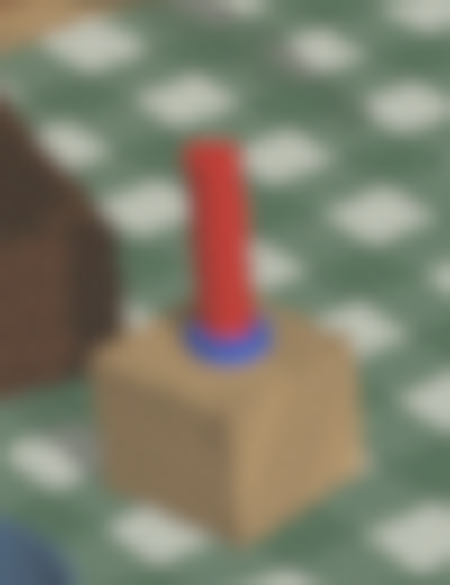

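Everything stands as asked; the flange sits on the block (sty crop ~228,340) and the dial bar measures -24° (expected -23.4°).

```bash
python3 -c "
from cell import *
print(close_job()); print(state()['clock'])"
```

```text
the job is handed in; nothing more can be done
None
the job is handed in; nothing more can be done
```

The job is done and handed in at about 48 s of the 210 s allowed; no verdict was reported.

- **Beakers:** purple and middle-sized pink went from the grille to the cork mat. Green, orange, yellow and blue went onto the grille. All six are upright, mouth down.
- **Dial:** turned from 1 to 3. In the last picture its bar measures about -24°, against -23.4° expected for number 3.
- **Start button:** pressed with the stylus until it stopped, at about 20 N, then let go.
- **Stylus:** put back in its holder. The arm felt the flange seat at about 8 N, and the last picture shows it upright with the flange on the block.

**Last checks:** all six beakers had stayed where I put them. The bowl, spoon, basket and carton were never touched; the bowl, spoon and basket look unmoved in the closing pictures, and the carton was outside those views. I never saw a beaker knocked aside.

**Disagreements:** the camera and arm positions differed by 2–5 mm at the grille, within what the job needed. The stylus came to rest about 3 mm from its first spot in the top view, which fits the slack in the hole.

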